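# Lock the grinding cup that fits onto the spice grinder

## Robot

A 6-joint arm with a two-finger parallel gripper is mounted at the origin on the work surface. World frame = base frame: x ahead of the robot, y to its left, z up, the work surface at z = 0. Lengths are in m, angles in degrees, forces in N, time in s.
With the tool pointing down it reaches from about 0.25 to 0.725 m from the base axis. Payload 4 kg.
Tool frame: the origin (TCP) lies midway between the tips of the shut fingers; the grasp point (between the pads) lies 19 mm behind it (grasp_offset is the distance from the TCP to the grasp point, in m); z points along the fingers, y is the line along which they close (so a half turn about z gives the same grasp; the last joint's range is limited). The gripper opens to 85 mm and grips with 20 to 120 N. Pads are 22 mm wide; open, the fingers measure 114 mm over their backs; the gripper's body (76 mm by 85 mm) begins 54 mm behind the grasp point. The pads swing forward as they close: fully open they stand 13 mm farther back than shut.
Start: joints at [66.864, 13.785, 0.286, 76.501, 0, 90], TCP at [0.196, 0.46, 0.231] pointing down, gripper open.
Joint ranges: [-155.79, 155.79], [-60.16, 107.12], [-62.33, 73.08], [-114, 123.19], [-81.49, 82.49], [-180, 180]. Speed limits (degrees/s): [159.86, 159.86, 180, 180, 180, 180].

## Interface

Orientations are given as a 3x3 rotation matrix whose columns are the frame's x, y, z axes.
In Python, from rig import get_state, read_camera, camera_params, sign_off, grasp_offset gives the robot as it stands.
- The arm moves only by the tool step_arm, never from a script. Its argument "rows" is a list of rows, each an object of numbers: "x", "y", "z": the shift along the world's x, y, z normalised to -1 to 1, where 1 is 0.03 m; "wx", "wy", "wz": the turn, a rotation vector about the world's x, y, z normalised to -1 to 1, where 1 is 0.08 rad; "gripper": the closure, from 0 (fully open) to 1 (shut). A call has 1 to 8 rows; each row shifts and turns the commanded pose from where the row before left it; what a row does not reach is not made up. A row lasts 1/8 s, in which the tool goes at most 62.5 mm and 10.7 degrees, less where a joint would pass 70% of its speed; a pose out of reach is approached as far as the arm can. A call with a number of a shift or a turn outside -1 to 1 is refused whole. A call with a gripper value outside its range is refused whole. The fingers move at their own pace and stop on an object; "newtons" is the grip in N (left out, the last holds). Time passes only in rows, so rows that do not move let the fingers close. It gives the time, the measured TCP pose, the force, the opening and the grip force at its end, in the units of the state.
- get_state(): the state, without advancing time (a new reading comes with each control period).
- read_camera(name): name is "side" or "top" or "wrist"; returns the picture (480x640x3 uint8, red, green, blue); there is no depth.
- camera_params(name): a dict with "fx", "fy", "cx", "cy" (pixels), "D" ([k1, k2, p1, p2, k3] as OpenCV has them; the pictures are not rectified), "world_from_camera" (4x4, takes a point from camera to world coordinates); the wrist camera has in their place "hand_eye" (4x4, takes a point from camera to tool coordinates, whose origin is the TCP and whose axes are the flange's). Camera axes: x right, y down, z forward; pixel columns grow to the right and rows downward; lengths in m; the calibration is good to about 2 mm. A picture is of the moment at which its call begins: read the wrist's pose just before it. camera_params takes no time and is no camera call.
- sign_off(): hands the job in; it is judged then, once.
The state is a dict: "time_s": time; "q": joint angles; "joint_vel": joint speeds; "joint_torque": joint torques, N m; "tcp_pos": TCP position; "tool_rot": TCP orientation; "contact_force": force on the tool from outside, world axes, zero at the start; "moment": the same for the moment, N m; "finger_gap": finger opening in m; "gripper_force": force on a finger pad.
Only numpy, scipy, OpenCV 4.12 (cv2) and the standard library are available. Lean on these libraries where they do the work, as an engineer would, in place of code of your own. Each camera call takes 0.05 s, during which the arm holds its last target. There are 200 camera calls.

## Task

Three washed grinding cups lie on the draining rack, but only one fits the spice grinder's motor base. Take that one, stand it upright, collar end down, fully home in the base, and turn it clockwise about a quarter turn until it clicks locked, then let go. Leave the two other cups on the rack as they lie, and do not disturb the mug or the bottle.

Things in the scene. Friction and masses are not known exactly. Their poses are not given: they have to be found in the camera images.
- cup_a: closed cylindrical steel grinding cup with a black collar, 54 mm in diameter throughout, 116 mm long, about 0.2 kg. Origin: centre of the collar's end face; z runs along the cup, collar z 0 to 44 mm, closed end z 116 mm. Three studs 120 degrees apart, the first on the x axis, reach 34 mm from the axis. At first it lies cradled on its side on the rack, x axis up
- cup_b: closed cylindrical steel grinding cup with a black collar, 62 mm in diameter throughout, 126 mm long, about 0.25 kg. Origin: centre of the collar's end face; z runs along the cup, collar z 0 to 44 mm, closed end z 126 mm. Three studs 120 degrees apart, the first on the x axis, reach 38 mm from the axis. At first it lies cradled on its side on the rack, x axis up
- cup_c: closed cylindrical steel grinding cup with a black collar, 70 mm in diameter throughout, 136 mm long, about 0.3 kg. Origin: centre of the collar's end face; z runs along the cup, collar z 0 to 44 mm, closed end z 136 mm. Three studs 120 degrees apart, the first on the x axis, reach 42 mm from the axis. At first it lies cradled on its side on the rack, x axis up
- cup_a_stud0 (a point): centre of stud 0 of the 54 mm cup, 29.5 mm from its axis, 7.5 mm from the collar's end face, 0 degrees about the cup's z from its x. Each stud on all the cups is a round pin parallel to the cup's axis, 9 mm across, 7 mm long (z 4 to 11 mm); a small grey rib on the collar at z 28 to 42 mm marks it
- cup_a_stud1 (a point): centre of stud 1 of the 54 mm cup, 29.5 mm from its axis, 7.5 mm from the collar's end face, 120 degrees about the cup's z from its x
- cup_a_stud2 (a point): centre of stud 2 of the 54 mm cup, 29.5 mm from its axis, 7.5 mm from the collar's end face, 240 degrees about the cup's z from its x
- cup_b_stud0 (a point): centre of stud 0 of the 62 mm cup, 33.5 mm from its axis, 7.5 mm from the collar's end face, 0 degrees about the cup's z from its x
- cup_b_stud1 (a point): centre of stud 1 of the 62 mm cup, 33.5 mm from its axis, 7.5 mm from the collar's end face, 120 degrees about the cup's z from its x
- cup_b_stud2 (a point): centre of stud 2 of the 62 mm cup, 33.5 mm from its axis, 7.5 mm from the collar's end face, 240 degrees about the cup's z from its x
- cup_c_stud0 (a point): centre of stud 0 of the 70 mm cup, 37.5 mm from its axis, 7.5 mm from the collar's end face, 0 degrees about the cup's z from its x
- cup_c_stud1 (a point): centre of stud 1 of the 70 mm cup, 37.5 mm from its axis, 7.5 mm from the collar's end face, 120 degrees about the cup's z from its x
- cup_c_stud2 (a point): centre of stud 2 of the 70 mm cup, 37.5 mm from its axis, 7.5 mm from the collar's end face, 240 degrees about the cup's z from its x
- grinder: white round motor base of the spice grinder, fixed, 130 mm across at the foot, 100 mm at the top, 150 mm high. Origin: centre of the underside, z up its axis. In its top is a round well, 66 mm across, 26 mm deep (floor at z 124 mm), for the collar of the cup that fits; the collar then stands on the floor of the well
- slot0 (a point): middle of the mouth of one of the three slots in the grey lip of the well, at 0 degrees about the base's z from its x, 33.5 mm from the axis, 150 mm up; the others are at 120 and 240 degrees. Each slot is 15 mm wide, reaches 40 mm from the axis, lets any stud down to the floor, and has a dot beside it on the white rim
- lock (a point): where the centre of one stud (any of the three) is when the cup is locked: in the base at -80 degrees about its z from its x, 33.5 mm from the axis, 131.5 mm up. From the slots the studs go under the lip clockwise seen from above, through 80 degrees to a stop (a short bar on the rim marks each stop); the other way is blocked
- latch (a joint): travel in m of the spring latch hidden under the lip before the lock point (one of three alike, one to each stud): 0 when sprung in, up to 0.0035 while a stud pushes past it between about 54 and 77 degrees of turn (some 0.35 N m in all), then back to 0: it has clicked behind the stud and holds it at the stop
- rack: low wire draining rack on a white tray, fixed, 300 mm (its x) by 215 mm (its y). Origin: centre of the underside. Steel bars 6 mm thick run along its y, 35 mm apart, tops 28 mm above the counter; the cups lie along the bars, 105 mm apart, in any order, collars towards the rack's +y side
- mug: white enamel mug with a blue rim, 84 mm across, 80 mm high, with a handle on its y side; bystander. Origin: centre of the underside
- bottle: white plastic bottle, 60 mm across, 170 mm high; bystander. Origin: centre of the underside
Mind the look-alikes: they are no part of the job. Leave any orange, purple or red look-alike of the cup_b alone.

How it is judged:
By the outcome, as a careful person would: the job done as asked, in the order asked, and still so for the second after the job is handed in, with the robot touching nothing.
It also fails if it takes over 59 s, if anything falls off the work surface, if the arm or the gripper's body presses on something with over 40 N, if the wrist force passes 120 N, or if a joint passes its speed limit or range.

## Working session

There is one attempt and no reset: what is moved stays moved. The work goes in short steps, Python scripts to look and compute and a tool call to move; the robot and the scene stay as the last step left them, time stands still between calls to the robot, and variables do not carry over. Pictures are saved under pics/ and viewed, at most 10 in all, crops included, and the job is handed in when it is done.

Besides the shell and the picture viewer there is one more tool, called after "Call:" as name([rows], argument=value, ...), one row to a line, values as JSON. step_arm: Moves the arm, as the interface text tells. Scaled input: -1 to 1 covers 0.03 m each way for a shift and 0.08 rad each way for a turn. Its arguments: {"type":"object","properties":{"rows":{"type":"array","items":{"type":"object","properties":{"x":{"type":"number"},"y":{"type":"number"},"z":{"type":"number"},"wx":{"type":"number"},"wy":{"type":"number"},"wz":{"type":"number"},"gripper":{"type":"number"}}}},"newtons":{"type":"number"}},"required":["rows"]}

```bash
mkdir -p pics; ls
cat > h.py <<'E'
import numpy as np, cv2
from rig import *
def K(p): return np.array([[p['fx'],0,p['cx']],[0,p['fy'],p['cy']],[0,0,1.]])
def T(name):
    p=camera_params(name)
    if 'world_from_camera' in p: return p,np.array(p['world_from_camera'])
    s=get_state(); W=np.eye(4); W[:3,:3]=s['tool_rot']; W[:3,3]=s['tcp_pos']
    return p,W@np.array(p['hand_eye'])
def ray(p,W,uv):
    q=cv2.undistortPoints(np.array(uv,float).reshape(-1,1,2),K(p),np.array(p['D'])).reshape(-1,2)
    d=np.c_[q,np.ones(len(q))]@W[:3,:3].T
    return W[:3,3],d
def onz(p,W,uv,z):
    o,d=ray(p,W,uv); return o+d*((z-o[2])/d[:,2])[:,None]
def proj(p,W,X):
    C=np.linalg.inv(W); return cv2.projectPoints((np.atleast_2d(X)@C[:3,:3].T+C[:3,3]),np.zeros(3),np.zeros(3),K(p),np.array(p['D']))[0].reshape(-1,2)
E
python3 - <<'E'
from h import *
for n in ['side','top','wrist']:
    p,W=T(n); im=read_camera(n); cv2.imwrite(f'pics/{n}0.png',im[:,:,::-1]); print(n,p['fx'],p['cx'],p['cy'],p['D'],np.round(W,3).tolist())
print(get_state(), grasp_offset)
E
```

```text
pics
side 592.2429397649271 328.0100175414429 243.99878969748443 [-0.10681518  0.          0.          0.          0.        ] [[0.708, 0.452, -0.543, 1.279], [0.706, -0.444, 0.552, -0.809], [0.009, -0.774, -0.633, 1.004], [0.0, 0.0, 0.0, 1.0]]
top 509.903357834021 317.7631545951539 236.16374404711144 [-5.10357645e-05  0.00000000e+00  0.00000000e+00  0.00000000e+00
  0.00000000e+00] [[0.027, -0.997, 0.076, 0.429], [-1.0, -0.027, 0.005, -0.068], [-0.003, -0.076, -0.997, 1.342], [0.0, 0.0, 0.0, 1.0]]
wrist 347.99202337944394 318.60308301952136 243.69654441021027 [-0.03574989  0.          0.          0.          0.        ] [[0.393, 0.882, 0.262, 0.13], [0.92, -0.376, -0.113, 0.488], [-0.002, 0.285, -0.959, 0.373], [0.0, 0.0, 0.0, 1.0]]
{'time_s': 0.15, 'q': array([ 6.68650913e+01,  1.38230755e+01,  2.32868553e-01,  7.65039599e+01,
       -4.72887273e-04,  9.00001665e+01]), 'joint_vel': array([ 0.01714552, -0.15594251,  0.14996858, -0.02425046, -0.03879521,
        0.00561547]), 'joint_torque': array([ 1.49996531e-04, -3.72633004e+01,  2.52639592e+01,  1.23540006e-02,
        5.77443961e-05,  1.86597767e-06]), 'tcp_pos': array([0.19626124, 0.45934593, 0.23062007]), 'tool_rot': array([[-9.19581151e-01,  3.92899606e-01, -6.38145380e-04],
       [ 3.92900124e-01,  9.19579903e-01, -1.51459524e-03],
       [-8.25820492e-06, -1.64352063e-03, -9.99998649e-01]]), 'contact_force': array([-0.2046778 , -0.55876287,  0.08486763]), 'moment': array([-0.02146496,  0.02675111,  0.05354364]), 'gripper_force': 0.0, 'finger_gap': 0.08535926499821091} 0.0187
```

View pics/top0.png

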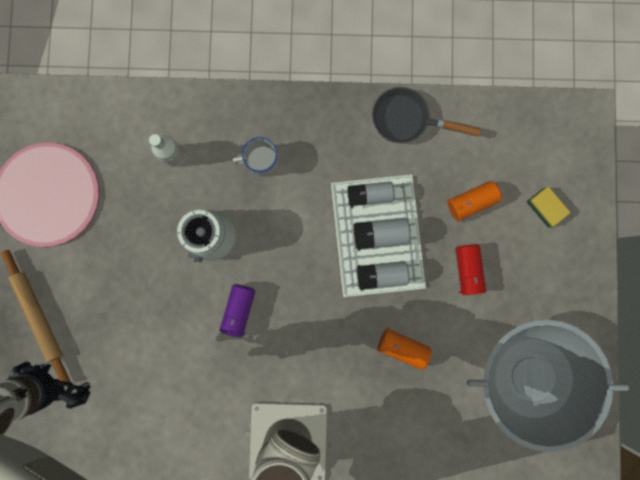

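View pics/side0.png

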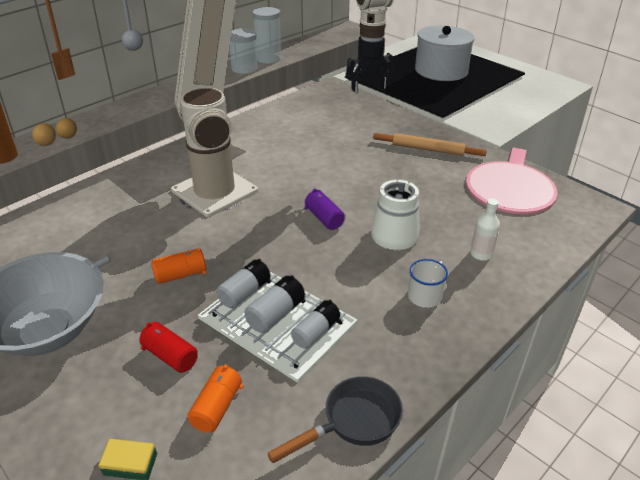

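The top view shows the grinder well at about (200,232). The rack's cups are at (371,194), (382,234) and (384,275), the mug at (260,154), the bottle at (163,148) and the base of the arm at (288,450). The middle cup looks largest and the top one smallest. I'll get coarse positions next.

Run:
```python
from h import *
p,W=T('top'); im=cv2.imread('pics/top0.png')
g=cv2.cvtColor(im,cv2.COLOR_BGR2HSV)
print('grinder',onz(p,W,[(200,232)],.15).round(3))
# black collars + cups in the rack
x0,y0,x1,y1=330,172,430,300
blk=((g[...,2]<45)).astype(np.uint8); 
n,l,s,c=cv2.connectedComponentsWithStats(blk[y0:y1,x0:x1])
for i in range(1,n):
    if s[i][4]>80:
        b=s[i]; cc=c[i]+[x0,y0]; r=cv2.minAreaRect(np.argwhere(l==i)[:,::-1].astype(np.float32))
        print('collar',cc.round(1),b,r[1],r[2],onz(p,W,[cc],.07).round(3))
a=cv2.resize(im[170:302,325:435],None,fx=5,fy=5,interpolation=cv2.INTER_CUBIC)
cv2.imwrite('pics/c1.png',a[:600])
print(np.array(camera_params('wrist')['hand_eye']).round(4).tolist())
for y in (194,234,275):
  print(g[y,340:420:3,2])
```

```text
grinder [[0.521 0.215 0.15 ]]
collar [356.4 195. ] [ 19  14  17  20 257] (18.442068099975586, 15.791709899902344) 83.6598129272461 [[ 0.631 -0.156  0.07 ]]
collar [363.1 235.2] [ 25  51  19  26 374] (24.478240966796875, 16.708295822143555) 83.2901611328125 [[ 0.531 -0.175  0.07 ]]
collar [366.1 276.6] [ 28  94  18  23 326] (22.271791458129883, 16.386966705322266) 84.80557250976562 [[ 0.427 -0.184  0.07 ]]
[[0.0001, -0.9585, -0.285, 0.0723], [1.0, -0.0, 0.0004, -0.0], [-0.0004, -0.285, 0.9585, -0.1428], [0.0, 0.0, 0.0, 1.0]]
[185 147 182  42  38  34  41  76  58 125 142 143 140 140 141 138 137 138
 115 151 150 116 141 150 141  96  86]
[158 197 172 187 165  42  41  39  40  71  87  85 149 147 144 143 146 144
 142 143 143 139 140 119 149 149 133]
[145 161 199 194 152 193  51  36  40  39  62  79  87 141 144 143 143 142
 146 143 143 142 141 121 126 137 148]
```

View pics/c1.png

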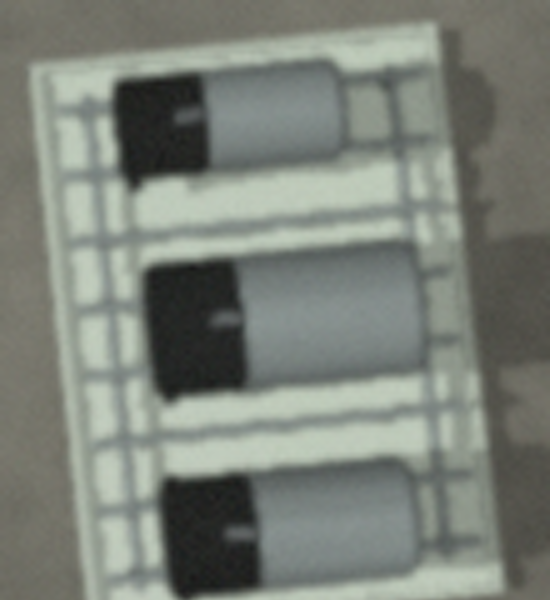

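The crop shows the three cups on the rack, with the collars to the left (+y). The bottom one, nearest the robot with its collar at full-picture (366,277), has the middle width, so it is cup_b. Next I'll look into the well from above.

Call:
step_arm([
  {"x": 1, "y": -0.75, "z": 0.2},
  {"x": 1, "y": -0.75, "z": 0.2},
  {"x": 1, "y": -0.75, "z": 0.2},
  {"x": 1, "y": -0.75, "z": 0.2},
  {"x": 1, "y": -0.75, "z": 0.2},
  {"x": 1, "y": -0.75, "z": 0.2},
  {"x": 1, "y": -0.75, "z": 0.2},
  {"x": 1, "y": -0.75, "z": 0.2},
])

```text
validation failed for argument at $.ro...
```

Call:
step_arm([
  {"x": 0.9, "y": -0.75},
  {"x": 0.9, "y": -0.75},
  {"x": 0.9, "y": -0.65},
  {},
  {},
])

```text
validation failed for argument at $.ro...
```

Run:
```python
from h import *
p,W=T('wrist'); s=get_state(); print(s['time_s'],s['tcp_pos'],s['q'].round(1),s['contact_force'].round(2))
im=read_camera('wrist'); cv2.imwrite('pics/w1.png',im[:,:,::-1]); np.savez('w1.npz',W=W)
print(proj(p,W,[[.521,.215,.15]]))
```

```text
0.15 [0.19626124 0.45934593 0.23062007] [66.9 13.8  0.2 76.5 -0.  90. ] [-0.2  -0.56  0.08]
[[225.88800432 610.3103499 ]]
```

View pics/w1.png

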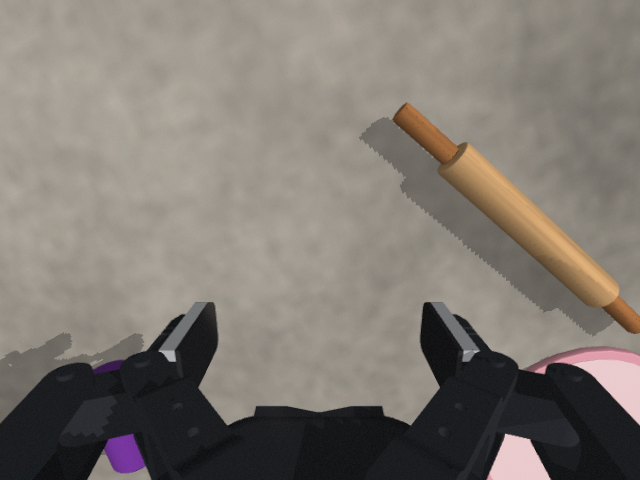

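The wrist view still shows the start pose because the move was refused. The fingertips are at about (200,305) and (435,305). I'll resend with every field filled in.

Call:
step_arm([
  {"x": 1, "y": -0.7, "z": 0.2, "wx": 0, "wy": 0, "wz": 0, "gripper": 0},
  {"x": 1, "y": -0.7, "z": 0.2, "wx": 0, "wy": 0, "wz": 0, "gripper": 0},
  {"x": 1, "y": -0.7, "z": 0.2, "wx": 0, "wy": 0, "wz": 0, "gripper": 0},
  {"x": 1, "y": -0.7, "z": 0.2, "wx": 0, "wy": 0, "wz": 0, "gripper": 0},
  {"x": 1, "y": -0.7, "z": 0.2, "wx": 0, "wy": 0, "wz": 0, "gripper": 0},
  {"x": 1, "y": -0.7, "z": 0.2, "wx": 0, "wy": 0, "wz": 0, "gripper": 0},
  {"x": 1, "y": -0.7, "z": 0.2, "wx": 0, "wy": 0, "wz": 0, "gripper": 0},
  {"x": 1, "y": -0.7, "z": 0.2, "wx": 0, "wy": 0, "wz": 0, "gripper": 0},
])

```text
time_s: 1.2
tcp_pos: [0.4373, 0.2909, 0.2793]
tool_rot: [[-0.92, 0.393, -0.0], [0.393, 0.92, -0.0], [0.0, -0.0, -1.0]]
contact_force: [0.9, 1.3, 0.9]
finger_gap: 0.0852
gripper_force: 0.0
```

Call:
step_arm([
  {"x": 1, "y": -0.7, "z": 0.2, "wx": 0, "wy": 0, "wz": 0, "gripper": 0},
  {"x": 1, "y": -0.7, "z": 0.2, "wx": 0, "wy": 0, "wz": 0, "gripper": 0},
  {"x": 1, "y": -0.7, "z": 0, "wx": 0, "wy": 0, "wz": 0, "gripper": 0},
  {"x": 1, "y": -0.7, "z": 0, "wx": 0, "wy": 0, "wz": 0, "gripper": 0},
  {"x": 0.7, "y": -0.6, "z": 0, "wx": 0, "wy": 0, "wz": 0, "gripper": 0},
  {"x": 0, "y": 0, "z": 0, "wx": 0, "wy": 0, "wz": 0, "gripper": 0},
  {"x": 0, "y": 0, "z": 0, "wx": 0, "wy": 0, "wz": 0, "gripper": 0},
])

```text
time_s: 2.08
tcp_pos: [0.577, 0.19, 0.2909]
tool_rot: [[-0.92, 0.393, -0.001], [0.393, 0.92, 0.0], [0.001, -0.0, -1.0]]
contact_force: [-0.3, -1.1, 0.7]
finger_gap: 0.0856
gripper_force: 0.0
```

Run:
```python
from h import *
p,W=T('wrist'); s=get_state(); print(s['time_s'],s['tcp_pos'],s['q'].round(1),s['contact_force'].round(2))
im=read_camera('wrist'); cv2.imwrite('pics/w2.png',im[:,:,::-1]); np.savez('w2.npz',W=W)
print(proj(p,W,[[.521,.215,.15]]))
```

```text
2.075 [0.57701953 0.18998849 0.29093361] [18.2 26.  26.6 90.6  0.  41.3] [-0.27 -1.06  0.67]
[[319.80945361 155.07827961]]
```

View pics/w2.png

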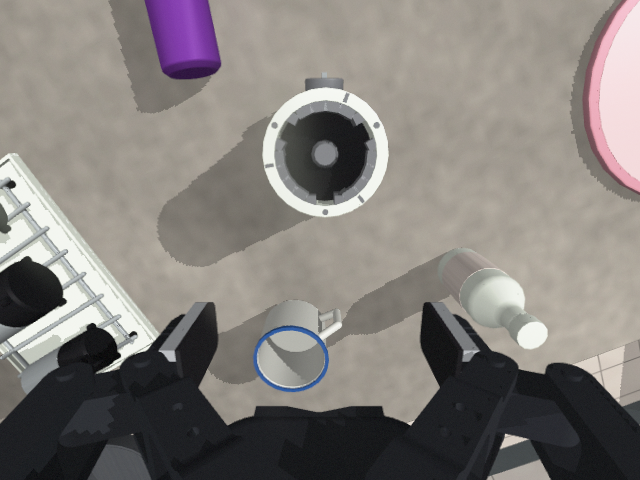

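The wrist view shows the grinder rim around (325,152). The slot dots are near (275,125), (376,125) and (325,211), and the stop bars near (346,97), (268,165) and (361,198). Now I'll measure these.

Run:
```python
from h import *
p=camera_params('wrist'); W=np.load('w2.npz')['W']; im=cv2.imread('pics/w2.png')
hsv=cv2.cvtColor(im,cv2.COLOR_BGR2HSV); m=((hsv[...,2]>205)&(hsv[...,1]<35)).astype(np.uint8); m[:, :250]=0;m[:, 400:]=0;m[:80]=0;m[225:]=0
m=cv2.morphologyEx(m,cv2.MORPH_CLOSE,np.ones((3,3)))
c=max(cv2.findContours(m,cv2.RETR_EXTERNAL,cv2.CHAIN_APPROX_NONE)[0],key=cv2.contourArea)[:,0]
P=onz(p,W,c,.15)[:,:2]
A=np.c_[2*P,np.ones(len(P))]; 
keep=np.ones(len(P),bool)
for _ in range(4):
    s=np.linalg.lstsq(A[keep],(P[keep]**2).sum(1),rcond=None)[0]; R=np.sqrt(s[2]+s[:2]@s[:2]); r=np.hypot(*(P-s[:2]).T)-R; keep=abs(r)<.0015
print('rim',s[:2].round(4),R.round(4),keep.mean(),c.min(0),c.max(0))
ctr=s[:2]
# dark marks in the white annulus
fill=np.zeros_like(m); cv2.drawContours(fill,[c[:,None]],-1,1,-1); fill=cv2.erode(fill,np.ones((3,3)))
vs,us=np.where(fill>0); Q=onz(p,W,np.c_[us,vs],.15)[:,:2]-ctr; rr=np.hypot(*Q.T)
ok=(rr>.0425)&(rr<.0485)&(hsv[vs,us,2]<180)
mk=np.zeros_like(m); mk[vs[ok],us[ok]]=1
n,l,st,ce=cv2.connectedComponentsWithStats(mk)
for i in range(1,n):
    if st[i][4]>=4:
        q=onz(p,W,[ce[i]],.15)[0,:2]-ctr; print(ce[i].round(1),st[i][2:],np.hypot(*q).round(4),np.degrees(np.arctan2(q[1],q[0])).round(1))
```

```text
rim [0.5224 0.219 ] 0.0494 0.9624664879356568 [263  88] [388 216]
[345.6  97.3] [ 6  9 28] 0.0453 137.1
[274.1 124.7] [ 5  7 28] 0.0458 -142.9
[376.2 124.7] [ 7  6 29] 0.0456 96.8
[269.1 165.3] [ 8  4 23] 0.0455 -102.8
[325.  211.6] [ 5  6 25] 0.0458 -23.1
```

The rim fits at radius 49.4 mm, and the slots are at -23, 97 and 217 degrees, which agrees with the stop bars. I'll cross-check the grinder in the top and side pictures and get cup_b's axis from the top picture.

```bash
cat >> h.py <<'E'
def circ(P):
    A=np.c_[2*P,np.ones(len(P))]; keep=np.ones(len(P),bool)
    for _ in range(6):
        s=np.linalg.lstsq(A[keep],(P[keep]**2).sum(1),rcond=None)[0]; R=np.sqrt(s[2]+s[:2]@s[:2]); r=np.hypot(*(P-s[:2]).T)-R; keep=abs(r)<max(.0015,np.median(abs(r)))
    return s[:2],R,keep.mean()
E
python3 - <<'E'
from h import *
for n,(x0,y0,x1,y1),th in [('top',(170,200,232,270),195),('side',(365,170,430,225),200)]:
    p,W=T(n); im=cv2.imread(f'pics/{n}0.png'); 
    c0=proj(p,W,[[.5224,.219,.15]])[0]; print(n,'pred centre',c0.round(1))
    # dark->bright well edge (inner rim, lip outer r~.040) and outer edge by radial scan
    g=cv2.cvtColor(im,cv2.COLOR_BGR2GRAY).astype(np.float32)
    a=np.radians(np.arange(0,360,3)); rs=np.arange(.042,.060,.0003)
    for nm,lo,hi,sgn in (('outer',.043,.058,-1),('inner',.034,.046,1)):
        rs=np.arange(lo,hi,.0003); X=np.stack([.5224+np.outer(np.cos(a),rs),.219+np.outer(np.sin(a),rs),np.full((len(a),len(rs)),.15)],-1)
        uv=proj(p,W,X.reshape(-1,3)).reshape(len(a),-1,2).astype(np.float32)
        v=cv2.remap(cv2.GaussianBlur(g,(0,0),.7),uv[...,0],uv[...,1],cv2.INTER_CUBIC); d=sgn*np.gradient(v,axis=1)
        j=d.argmax(1); ok=(d.max(1)>1)&(j>1)&(j<len(rs)-2); P=X[np.arange(len(a)),j,:2][ok]
        if ok.sum()>20: print(nm,ok.sum(),circ(P))
p,W=T('top'); im=cv2.imread('pics/top0.png'); g=cv2.cvtColor(im,cv2.COLOR_BGR2GRAY).astype(int)
# rack outline
m=np.zeros(g.shape,np.uint8); hsv=cv2.cvtColor(im,cv2.COLOR_BGR2HSV); m[165:305,322:435]=(g[165:305,322:435]>160)
m=cv2.morphologyEx(m,cv2.MORPH_CLOSE,np.ones((15,15))); c=max(cv2.findContours(m,0,2)[0],key=cv2.contourArea)
r=cv2.minAreaRect(c); P=onz(p,W,cv2.boxPoints(r),.008); print('rack',r,P.round(3).tolist()); e=np.diff(P,axis=0); print(np.hypot(e[:,0],e[:,1]),np.degrees(np.arctan2(e[:,1],e[:,0])))
E
```

```text
top pred centre [198.3 231.4]
outer 120 (array([0.52430372, 0.21989019]), np.float64(0.04998057244663767), np.float64(0.95))
inner 119 (array([0.52403845, 0.21992125]), np.float64(0.03987136921125883), np.float64(0.8907563025210085))
side pred centre [399.3 190.5]
outer 120 (array([0.51992092, 0.22038802]), np.float64(0.050368120827103575), np.float64(0.7833333333333333))
inner 115 (array([0.52101598, 0.21994802]), np.float64(0.03924748133872049), np.float64(0.7391304347826086))
rack ((377.4825134277344, 235.3388671875), (114.36983489990234, 82.18980407714844), 83.79655456542969) [[0.672, -0.091, 0.008], [0.701, -0.306, 0.008], [0.403, -0.342, 0.008], [0.374, -0.13, 0.008]]
[0.21760545 0.30083302 0.2139364 ] [ -82.19170704 -173.10158731   97.73837424]
```

The grinder centre comes out at (0.522, 0.2197) across all three cameras, and the rack is yawed by about 7.3°. I'll move over cup_b now.

Call:
step_arm([
  {"x": -0.35, "y": -1, "z": 0, "wx": 0, "wy": 0, "wz": -1, "gripper": 0},
  {"x": -0.35, "y": -1, "z": 0, "wx": 0, "wy": 0, "wz": -1, "gripper": 0},
  {"x": -0.35, "y": -1, "z": 0, "wx": 0, "wy": 0, "wz": -1, "gripper": 0},
  {"x": -0.35, "y": -1, "z": 0, "wx": 0, "wy": 0, "wz": -1, "gripper": 0},
  {"x": -0.35, "y": -1, "z": 0, "wx": 0, "wy": 0, "wz": -1, "gripper": 0},
  {"x": -0.35, "y": -1, "z": 0, "wx": 0, "wy": 0, "wz": -1, "gripper": 0},
  {"x": -0.35, "y": -1, "z": 0, "wx": 0, "wy": 0, "wz": -1, "gripper": 0},
  {"x": -0.35, "y": -1, "z": 0, "wx": 0, "wy": 0, "wz": -1, "gripper": 0},
])

```text
time_s: 3.12
tcp_pos: [0.4926, -0.05, 0.2918]
tool_rot: [[-0.502, 0.865, 0.001], [0.865, 0.502, 0.0], [-0.0, 0.001, -1.0]]
contact_force: [0.7, -0.1, -0.3]
finger_gap: 0.0856
gripper_force: 0.0
```

Call:
step_arm([
  {"x": -0.35, "y": -1, "z": -0.3, "wx": 0, "wy": 0, "wz": -1, "gripper": 0},
  {"x": -0.35, "y": -1, "z": -0.3, "wx": 0, "wy": 0, "wz": -1, "gripper": 0},
  {"x": -0.35, "y": -1, "z": -0.3, "wx": 0, "wy": 0, "wz": -1, "gripper": 0},
  {"x": -0.35, "y": -1, "z": -0.3, "wx": 0, "wy": 0, "wz": -1, "gripper": 0},
  {"x": -0.35, "y": -1, "z": -0.2, "wx": 0, "wy": 0, "wz": -1, "gripper": 0},
  {"x": -0.35, "y": -0.8, "z": 0, "wx": 0, "wy": 0, "wz": 0, "gripper": 0},
  {"x": 0, "y": 0, "z": 0, "wx": 0, "wy": 0, "wz": 0, "gripper": 0},
  {"x": 0, "y": 0, "z": 0, "wx": 0, "wy": 0, "wz": 0, "gripper": 0},
])

```text
time_s: 4.12
tcp_pos: [0.4306, -0.2232, 0.2496]
tool_rot: [[-0.128, 0.992, 0.001], [0.992, 0.128, 0.0], [0.0, 0.001, -1.0]]
contact_force: [0.7, 0.8, 0.1]
finger_gap: 0.0856
gripper_force: 0.0
```

Run:
```python
from h import *
p,W=T('wrist'); s=get_state(); print(s['time_s'],s['tcp_pos'],s['tool_rot'].round(3).tolist(),s['q'].round(1))
im=read_camera('wrist'); cv2.imwrite('pics/w3.png',im[:,:,::-1]); np.savez('w3.npz',W=W)
```

```text
4.125 [ 0.43064979 -0.22324911  0.24962403] [[-0.128, 0.992, 0.001], [0.992, 0.128, 0.0], [0.0, 0.001, -1.0]] [-27.4  11.6   0.3  78.6   0.   55.2]
```

View pics/w3.png

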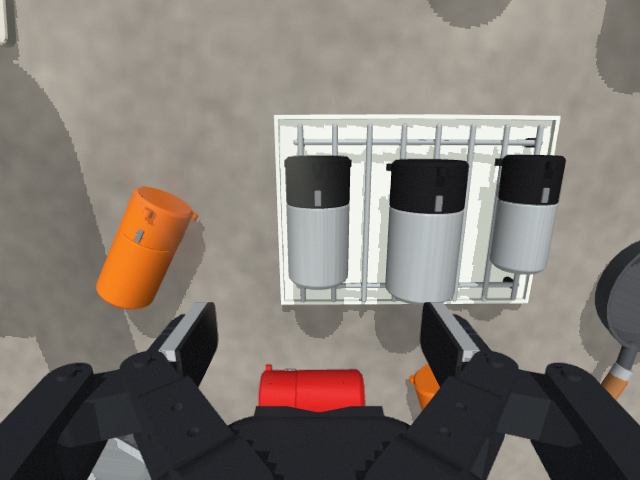

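The wrist view shows cup_b at columns 287–350 and rows 155–289. Its collar/steel seam is at row 207 and its stud rib at (318,198), with cup_c to its right. I'll measure its edges.

Run:
```python
from h import *
p=camera_params('wrist'); W=np.load('w3.npz')['W']; im=cv2.imread('pics/w3.png'); g=cv2.cvtColor(im,cv2.COLOR_BGR2GRAY).astype(int)
zc=.025+np.sqrt(34**2-17.5**2)/1000; print('axis z',zc)
for v in (220,245,270): print(v,g[v,280:358:2].tolist())
for u in (309,330): print(u,'end',g[280:298,u].tolist(),'seam',g[198:214,u].tolist(),'top',g[148:164,u].tolist())
```

```text
axis z 0.05415047169429682
220 [241, 237, 241, 217, 134, 147, 158, 164, 171, 174, 179, 177, 179, 181, 184, 185, 183, 184, 182, 186, 182, 183, 179, 176, 177, 174, 171, 173, 158, 158, 145, 142, 133, 124, 103, 243, 245, 245, 244]
245 [243, 183, 239, 241, 136, 146, 155, 165, 173, 176, 182, 181, 180, 183, 182, 186, 185, 185, 184, 186, 185, 182, 178, 175, 176, 174, 173, 169, 158, 154, 144, 137, 128, 118, 132, 244, 244, 245, 244]
270 [239, 244, 239, 242, 173, 142, 155, 163, 169, 175, 181, 185, 186, 187, 186, 188, 188, 188, 185, 187, 186, 181, 178, 175, 174, 177, 172, 167, 157, 152, 142, 133, 124, 111, 204, 244, 244, 244, 243]
309 end [186, 186, 186, 186, 186, 175, 152, 129, 124, 164, 194, 196, 197, 197, 196, 196, 195, 197] seam [61, 61, 62, 61, 61, 62, 64, 62, 62, 62, 133, 189, 189, 185, 185, 183] top [244, 243, 243, 243, 244, 243, 224, 140, 57, 57, 61, 59, 62, 63, 60, 62]
330 end [174, 176, 175, 175, 175, 157, 127, 120, 144, 189, 197, 197, 196, 197, 196, 197, 196, 197] seam [40, 38, 39, 42, 42, 39, 42, 41, 40, 36, 172, 187, 173, 174, 173, 173] top [245, 245, 245, 245, 245, 227, 201, 136, 32, 36, 39, 38, 35, 38, 35, 35]
```

Run:
```python
from h import *
p=camera_params('wrist'); W=np.load('w3.npz')['W']; zc=.0542
A=[]
for v,l,r in ((220,286.8,349.2),(245,287.2,348.4),(270,288.0,347.6)):
    o,d=ray(p,W,[(l,v),(r,v)]); d/=np.linalg.norm(d,axis=1)[:,None]; b=d.sum(0); X=o+b*((zc-o[2])/b[2]); A.append(X)
    half=np.arccos(d[0]@d[1])/2; print(v,X.round(4),'R',np.sin(half)*np.linalg.norm(X-o))
A=np.array(A); e=A[0]-A[2]; print('axis az',np.degrees(np.arctan2(e[1],e[0])))
S=onz(p,W,[(318,207.8)],zc+.031); E=onz(p,W,[(318,286.5),(318,155.5)],zc+.031); print('seam',S.round(4),'ends',E.round(4))
```

```text
220 [ 0.431  -0.2266  0.0542] R 0.030896701073301787
245 [ 0.4341 -0.2524  0.0542] R 0.03094690333913075
270 [ 0.4375 -0.2793  0.0542] R 0.03080659139108101
axis az 97.0905908336284
seam [[ 0.4286 -0.2087  0.0852]] ends [[ 0.4383 -0.2843  0.0852]
 [ 0.4228 -0.1636  0.0852]]
```

The radius of 30.9 mm confirms cup_b, and its axis azimuth of about 97.2° matches the rack. I'll tilt 30° towards the closed end and pre-position.

Call:
step_arm([
  {"x": 0.05, "y": -0.38, "z": -0.56, "wx": 0.93, "wy": 0.12, "wz": 0, "gripper": 0},
  {"x": 0.05, "y": -0.38, "z": -0.56, "wx": 0.93, "wy": 0.12, "wz": 0, "gripper": 0},
  {"x": 0.05, "y": -0.38, "z": -0.56, "wx": 0.93, "wy": 0.12, "wz": 0, "gripper": 0},
  {"x": 0.05, "y": -0.38, "z": -0.56, "wx": 0.93, "wy": 0.12, "wz": 0, "gripper": 0},
  {"x": 0.05, "y": -0.38, "z": -0.56, "wx": 0.93, "wy": 0.12, "wz": 0, "gripper": 0},
  {"x": 0.05, "y": -0.38, "z": -0.56, "wx": 0.93, "wy": 0.12, "wz": 0, "gripper": 0},
  {"x": 0.05, "y": -0.38, "z": -0.56, "wx": 0.93, "wy": 0.12, "wz": 0, "gripper": 0},
  {"x": 0, "y": 0, "z": 0, "wx": 0, "wy": 0, "wz": 0, "gripper": 0},
])

```text
time_s: 5.18
tcp_pos: [0.4405, -0.3037, 0.1282]
tool_rot: [[-0.107, 0.992, -0.068], [0.856, 0.127, 0.501], [0.505, -0.005, -0.863]]
contact_force: [0.2, -0.2, -0.7]
finger_gap: 0.0855
gripper_force: 0.0
```

Run:
```python
from h import *
s=get_state(); R=s['tool_rot']; print(s['time_s'],s['tcp_pos'].round(4),R.round(3).tolist(),s['q'].round(1))
ax=np.array([.4350,-.2593,.0542]); a=R[:,2]; tgt=ax+.022*a; print(tgt.round(4),((tgt-s['tcp_pos'])/.03).round(2), 'tool y az',np.degrees(np.arctan2(R[1,1],R[0,1])))
```

```text
5.175 [ 0.4405 -0.3037  0.1282] [[-0.107, 0.992, -0.068], [0.856, 0.127, 0.501], [0.505, -0.005, -0.863]] [-44.7  40.8  19.9  94.   18.   34.2]
[ 0.4335 -0.2483  0.0352] [-0.23  1.85 -3.1 ] tool y az 7.268324790429127
```

Call:
step_arm([
  {"x": -0.06, "y": 0.46, "z": -0.77, "wx": 0, "wy": 0, "wz": 0, "gripper": 0},
  {"x": -0.06, "y": 0.46, "z": -0.77, "wx": 0, "wy": 0, "wz": 0, "gripper": 0},
  {"x": -0.06, "y": 0.46, "z": -0.77, "wx": 0, "wy": 0, "wz": 0, "gripper": 0},
  {"x": -0.06, "y": 0.46, "z": -0.77, "wx": 0, "wy": 0, "wz": 0, "gripper": 0},
  {"x": 0, "y": 0, "z": 0, "wx": 0, "wy": 0, "wz": 0, "gripper": 0},
  {"x": 0, "y": 0, "z": 0, "wx": 0, "wy": 0, "wz": 0, "gripper": 0},
])

```text
time_s: 5.92
tcp_pos: [0.4349, -0.249, 0.041]
tool_rot: [[-0.112, 0.992, -0.063], [0.859, 0.128, 0.495], [0.499, 0.001, -0.866]]
contact_force: [-0.1, -0.1, -0.6]
finger_gap: 0.0857
gripper_force: 0.0
```

Call:
step_arm([
  {"x": 0, "y": 0, "z": 0, "wx": 0, "wy": 0, "wz": 0, "gripper": 1},
  {"x": 0, "y": 0, "z": 0, "wx": 0, "wy": 0, "wz": 0, "gripper": 1},
  {"x": 0, "y": 0, "z": 0, "wx": 0, "wy": 0, "wz": 0, "gripper": 1},
  {"x": 0, "y": 0, "z": 0, "wx": 0, "wy": 0, "wz": 0, "gripper": 1},
  {"x": 0, "y": 0, "z": 0, "wx": 0, "wy": 0, "wz": 0, "gripper": 1},
], newtons=60)

```text
time_s: 6.55
tcp_pos: [0.4335, -0.2503, 0.0409]
tool_rot: [[-0.109, 0.992, -0.064], [0.86, 0.126, 0.495], [0.499, -0.001, -0.866]]
contact_force: [-3.4, -2.4, 7.1]
finger_gap: 0.0602
gripper_force: 64.8
```

The gap of 60.2 mm, less than 62, and the TCP sitting 6 mm high suggest the pads hold above the diameter. I'll open, go 11 mm deeper and grip again.

Call:
step_arm([
  {"x": 0, "y": 0, "z": 0, "wx": 0, "wy": 0, "wz": 0, "gripper": 0},
  {"x": 0, "y": 0, "z": 0, "wx": 0, "wy": 0, "wz": 0, "gripper": 0},
  {"x": 0, "y": 0, "z": 0, "wx": 0, "wy": 0, "wz": 0, "gripper": 0},
  {"x": 0.01, "y": 0.1, "z": -0.16, "wx": 0, "wy": 0, "wz": 0, "gripper": 0},
  {"x": 0.01, "y": 0.1, "z": -0.16, "wx": 0, "wy": 0, "wz": 0, "gripper": 0},
  {"x": 0, "y": 0, "z": 0, "wx": 0, "wy": 0, "wz": 0, "gripper": 0},
  {"x": 0, "y": 0, "z": 0, "wx": 0, "wy": 0, "wz": 0, "gripper": 0},
])

```text
time_s: 7.42
tcp_pos: [0.4343, -0.2427, 0.0296]
tool_rot: [[-0.109, 0.992, -0.064], [0.858, 0.127, 0.497], [0.502, -0.001, -0.865]]
contact_force: [-0.1, -0.2, -0.1]
finger_gap: 0.0853
gripper_force: 0.0
```

Run:
```python
from h import *
s=get_state(); print(s['time_s'],s['tcp_pos'].round(4),s['tool_rot'].round(3).tolist(),s['contact_force'].round(1),s['finger_gap'],s['q'].round(1))
p,W=T('wrist'); im=read_camera('wrist'); cv2.imwrite('pics/w4.png',im[:,:,::-1]); np.savez('w4.npz',W=W)
```

```text
7.425 [ 0.4343 -0.2427  0.0296] [[-0.109, 0.992, -0.064], [0.858, 0.127, 0.497], [0.502, -0.001, -0.865]] [-0.1 -0.2 -0.1] 0.08531224978247162 [-40.9  40.9   4.1  76.6  19.5  37.7]
```

View pics/w4.png

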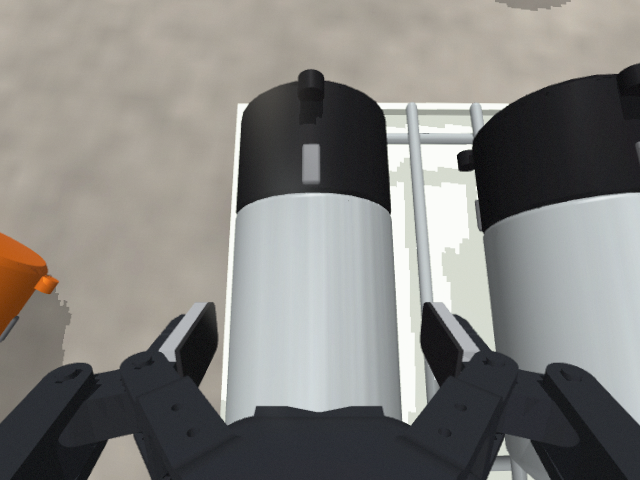

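The view shows the fingers straddling cup_b evenly, with the body at columns 228–400, the stud and rib up at (311,85)/(311,163), and no contact. I'll close.

Call:
step_arm([
  {"x": 0, "y": 0, "z": 0, "wx": 0, "wy": 0, "wz": 0, "gripper": 1},
  {"x": 0, "y": 0, "z": 0, "wx": 0, "wy": 0, "wz": 0, "gripper": 1},
  {"x": 0, "y": 0, "z": 0, "wx": 0, "wy": 0, "wz": 0, "gripper": 1},
  {"x": 0, "y": 0, "z": 0, "wx": 0, "wy": 0, "wz": 0, "gripper": 1},
  {"x": 0, "y": 0, "z": 0, "wx": 0, "wy": 0, "wz": 0, "gripper": 1},
], newtons=80)

```text
time_s: 8.1
tcp_pos: [0.4326, -0.2438, 0.0304]
tool_rot: [[-0.108, 0.992, -0.067], [0.859, 0.127, 0.496], [0.5, -0.004, -0.866]]
contact_force: [-5.9, -3.9, 5.4]
finger_gap: 0.0605
gripper_force: 85.8
```

The grip is firm; the 60.5 mm reading includes some pad give. I'll lift straight up.

Call:
step_arm([
  {"x": 0, "y": 0, "z": 0.4, "wx": 0, "wy": 0, "wz": 0, "gripper": 1},
  {"x": 0, "y": 0, "z": 0.8, "wx": 0, "wy": 0, "wz": 0, "gripper": 1},
  {"x": 0, "y": 0, "z": 1, "wx": 0, "wy": 0, "wz": 0, "gripper": 1},
  {"x": 0, "y": 0, "z": 1, "wx": 0, "wy": 0, "wz": 0, "gripper": 1},
  {"x": 0, "y": 0, "z": 1, "wx": 0, "wy": 0, "wz": 0, "gripper": 1},
  {"x": 0, "y": 0, "z": 1, "wx": 0, "wy": 0, "wz": 0, "gripper": 1},
  {"x": 0, "y": 0, "z": 0, "wx": 0, "wy": 0, "wz": 0, "gripper": 1},
])

```text
time_s: 8.98
tcp_pos: [0.4357, -0.2437, 0.1879]
tool_rot: [[-0.112, 0.992, -0.06], [0.86, 0.127, 0.494], [0.498, 0.004, -0.867]]
contact_force: [0.2, -0.4, -1.6]
finger_gap: 0.0607
gripper_force: 86.6
```

Run:
```python
from h import *
from scipy.spatial.transform import Rotation as Ro
R0=np.array([[-0.108,0.992,-0.067],[0.859,0.127,0.496],[0.5,-0.004,-0.866]]); t0=np.array([.4326,-.2438,.0304])
s=get_state(); R=s['tool_rot']; print(s['time_s'],s['tcp_pos'].round(4),R.round(3).tolist(),s['contact_force'],s['q'].round(1),s['finger_gap'])
c=np.array([-.125,.992,0]);c/=np.linalg.norm(c)
C=np.c_[[0,0,1],np.cross(-c,[0,0,1]),-c]; O=np.array([.4286,-.2087,.0542])+.044*c
# cup in the tool
Ct=R0.T@C; Ot=R0.T@(O-t0); print('cup O in tool',Ot.round(4)); np.savez('cup.npz',Ct=Ct,Ot=Ot)
az=np.radians(216.9); G=np.c_[[np.cos(az),np.sin(az),0],[-np.sin(az),np.cos(az),0],[0,0,1]]
Rg=G@Ct.T; tg=np.array([.522,.2197,.19])-Rg@Ot
print('goal',tg.round(4),Rg.round(3).tolist()); rv=Ro.from_matrix(Rg@R.T).as_rotvec(); print('rv',rv,'shift/0.03',((tg-s['tcp_pos'])/.03).round(2), (rv/.08).round(2))
p,W=T('wrist'); im=read_camera('wrist'); cv2.imwrite('pics/w5.png',im[:,:,::-1]); np.savez('w5.npz',W=W)
Tw=np.linalg.inv(W); 
for k,b in (('stud0',[.0335,0,.0075]),('seam',[.031,0,.044])):
    X=R@(Ct@b+Ot)+s['tcp_pos']; print(k,proj(p,W,X).round(1))
    X4=R0@(Ct@b+Ot)
g=cv2.cvtColor(im,cv2.COLOR_RGB2GRAY); print(g[185:215,300].tolist(),g[230,200:240:2].tolist(),g[230,380:410:2].tolist())
```

```text
8.975 [ 0.4357 -0.2437  0.1879] [[-0.112, 0.992, -0.06], [0.86, 0.127, 0.494], [0.498, 0.004, -0.867]] [ 0.23168836 -0.43237537 -1.64140993] [-40.9  32.6  14.8  95.2  19.5  37.7] 0.06074167354206627
cup O in tool [0.0806 0.0005 0.0191]
goal [0.5412 0.2336 0.2693] [[-0.4, -0.597, 0.695], [-0.3, 0.802, 0.516], [-0.866, -0.002, -0.5]]
rv [-0.71701548 -1.67477919  1.57697611] shift/0.03 [ 3.52 15.91  2.71] [ -8.96 -20.93  19.71]
stud0 [[319.5  85.2]]
seam [[319.4 187. ]]
[65, 64, 64, 64, 65, 64, 80, 181, 205, 215, 216, 207, 205, 204, 205, 205, 206, 204, 206, 207, 206, 205, 206, 205, 208, 207, 206, 206, 207, 206] [169, 170, 169, 172, 172, 172, 174, 173, 171, 172, 170, 169, 169, 169, 168, 168, 170, 171, 171, 172] [165, 165, 160, 159, 151, 147, 141, 138, 117, 23, 21, 26, 25, 25, 28]
```

View pics/w5.png

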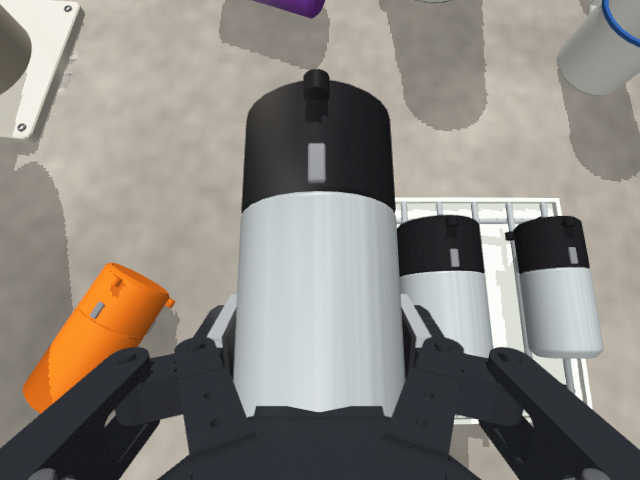

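The view shows cup_b held, with its rib at (317,162) and seam at row 191, and the two other cups undisturbed at (440,250) and (555,245). I'll refine the in-hand lateral position and roll, and check the orientation path.

Run:
```python
from h import *
from scipy.spatial.transform import Rotation as Ro, Slerp
p=camera_params('wrist'); W=np.load('w5.npz')['W']; z=np.load('cup.npz'); Ct,Ot=z['Ct'],z['Ot']; im=cv2.imread('pics/w5.png'); g=cv2.cvtColor(im,cv2.COLOR_BGR2GRAY).astype(float)
s=get_state(); R=s['tool_rot']; t=s['tcp_pos']; H=np.array(p['hand_eye'])
for v in (120,140,160,210,230,250,270,290):
    row=cv2.GaussianBlur(g,(0,0),1)[v]; d=abs(np.gradient(row)); l=225+d[225:262].argmax(); r=378+d[378:412].argmax()
    o,D=ray(p,H,[(l,v),(r,v)]); D/=np.linalg.norm(D,axis=1)[:,None]; n0=np.cross(D[0],Ct[:,2]);
    # axis line lateral (tool y) at depth of nominal axis
    b=D.sum(0); k=((Ct[:,0]@(Ot-o))/(Ct[:,0]@b)); X=o+b*k; half=np.arccos(D[0]@D[1])/2
    print(v,l,r,'axis in tool',X.round(4))
hsv=cv2.cvtColor(im,cv2.COLOR_BGR2HSV); m=np.zeros(g.shape,np.uint8); m[142:186,300:335]=(g[142:186,300:335]>110); ys,xs=np.where(m); print('rib',xs.mean(),ys.mean(),xs.min(),xs.max(),ys.min(),ys.max())
o,D=ray(p,H,[(xs.mean(),ys.mean())]); k=(Ct[:,0]@(Ot+Ct[:,0]*.032-o))/(D@Ct[:,0]); print('rib in cup',Ct.T@(o+D[0]*k-Ot))
az=np.radians(216.9); G=np.c_[[np.cos(az),np.sin(az),0],[-np.sin(az),np.cos(az),0],[0,0,1]]; Rg=G@Ct.T
tg=np.array([.522,.2197,.19])-Rg@Ot
sl=Slerp([0,1],Ro.from_matrix([R,Rg]))
for f in np.linspace(0,1,7):
    Q=sl(f).as_matrix(); P=t+f*(tg-t); w=P-.2*Q[:,2]; ph=np.arctan2(w[1],w[0]); tz=Q[:,2]; out=-np.sin(ph)*tz[0]+np.cos(ph)*tz[1]
    print(f.round(2),'z',tz.round(2),'x',Q[:,0].round(2),'phi',np.degrees(ph).round(),'J5',np.degrees(np.arcsin(out)).round(),'pitch',np.degrees(np.arctan2(-tz[2],np.cos(ph)*tz[0]+np.sin(ph)*tz[1])).round())
```

```text
120 246 390 axis in tool [ 0.0813 -0.0002  0.0195]
140 245 391 axis in tool [ 0.0728 -0.0002  0.0146]
160 244 392 axis in tool [ 0.0645 -0.0002  0.0098]
210 241 395 axis in tool [ 0.045  -0.0002 -0.0015]
230 239 396 axis in tool [ 0.0375 -0.0004 -0.0058]
250 238 397 axis in tool [ 0.0303 -0.0004 -0.0099]
270 237 399 axis in tool [ 0.0233 -0.0002 -0.014 ]
290 236 398 axis in tool [ 0.0165 -0.0005 -0.0179]
rib 316.0234375 161.55625 308 324 143 180
rib in cup [0.0319991  0.00111256 0.03551055]
0.0 z [-0.06  0.5  -0.87] x [-0.11  0.86  0.5 ] phi -37.0 J5 21.0 pitch 112.0
0.17 z [ 0.07  0.39 -0.92] x [-0.45  0.83  0.32] phi -29.0 J5 22.0 pitch 98.0
0.33 z [ 0.24  0.32 -0.92] x [-0.71  0.7   0.06] phi -19.0 J5 22.0 pitch 83.0
0.5 z [ 0.41  0.3  -0.86] x [-0.84  0.48 -0.23] phi -9.0 J5 21.0 pitch 68.0
0.67 z [ 0.56  0.33 -0.76] x [-0.83  0.22 -0.51] phi 1.0 J5 18.0 pitch 54.0
0.83 z [ 0.66  0.4  -0.64] x [-0.68 -0.06 -0.74] phi 11.0 J5 16.0 pitch 41.0
1.0 z [ 0.7   0.52 -0.5 ] x [-0.4  -0.3  -0.87] phi 18.0 J5 16.0 pitch 31.0
```

The in-hand pose agrees: lateral -0.3 mm, roll about 0.5° and rib z 35.5 mm. Now I'll carry the cup over to the grinder while uprighting it.

Call:
step_arm([
  {"x": 0.15, "y": 0.66, "z": 0.35, "wx": -0.375, "wy": -0.87, "wz": 0.82, "gripper": 1},
  {"x": 0.15, "y": 0.66, "z": 0.35, "wx": -0.375, "wy": -0.87, "wz": 0.82, "gripper": 1},
  {"x": 0.15, "y": 0.66, "z": 0.35, "wx": -0.375, "wy": -0.87, "wz": 0.82, "gripper": 1},
  {"x": 0.15, "y": 0.66, "z": 0.35, "wx": -0.375, "wy": -0.87, "wz": 0.82, "gripper": 1},
  {"x": 0.15, "y": 0.66, "z": 0.35, "wx": -0.375, "wy": -0.87, "wz": 0.82, "gripper": 1},
  {"x": 0.15, "y": 0.66, "z": 0.35, "wx": -0.375, "wy": -0.87, "wz": 0.82, "gripper": 1},
  {"x": 0.15, "y": 0.66, "z": 0.35, "wx": -0.375, "wy": -0.87, "wz": 0.82, "gripper": 1},
  {"x": 0.15, "y": 0.66, "z": 0.35, "wx": -0.375, "wy": -0.87, "wz": 0.82, "gripper": 1},
])

```text
time_s: 10.02
tcp_pos: [0.4695, -0.0833, 0.268]
tool_rot: [[-0.71, 0.665, 0.233], [0.701, 0.638, 0.319], [0.064, 0.39, -0.919]]
contact_force: [-0.7, -0.3, -2.3]
finger_gap: 0.0605
gripper_force: 86.5
```

Call:
step_arm([
  {"x": 0.15, "y": 0.66, "z": 0.15, "wx": -0.375, "wy": -0.87, "wz": 0.82, "gripper": 1},
  {"x": 0.15, "y": 0.66, "z": 0.15, "wx": -0.375, "wy": -0.87, "wz": 0.82, "gripper": 1},
  {"x": 0.15, "y": 0.66, "z": 0.15, "wx": -0.375, "wy": -0.87, "wz": 0.82, "gripper": 1},
  {"x": 0.15, "y": 0.66, "z": 0.15, "wx": -0.375, "wy": -0.87, "wz": 0.82, "gripper": 1},
  {"x": 0.15, "y": 0.66, "z": 0.15, "wx": -0.375, "wy": -0.87, "wz": 0.82, "gripper": 1},
  {"x": 0.15, "y": 0.66, "z": 0.15, "wx": -0.375, "wy": -0.87, "wz": 0.82, "gripper": 1},
  {"x": 0.15, "y": 0.66, "z": 0.15, "wx": -0.375, "wy": -0.87, "wz": 0.82, "gripper": 1},
  {"x": 0.15, "y": 0.66, "z": 0.15, "wx": -0.375, "wy": -0.87, "wz": 0.82, "gripper": 1},
])

```text
time_s: 11.02
tcp_pos: [0.5049, 0.0748, 0.3029]
tool_rot: [[-0.835, 0.003, 0.55], [0.217, 0.921, 0.323], [-0.506, 0.389, -0.77]]
contact_force: [-0.0, -0.7, -1.7]
finger_gap: 0.0606
gripper_force: 86.5
```

Call:
step_arm([
  {"x": 0.15, "y": 0.66, "z": 0, "wx": -0.375, "wy": -0.87, "wz": 0.82, "gripper": 1},
  {"x": 0.15, "y": 0.66, "z": 0, "wx": -0.375, "wy": -0.87, "wz": 0.82, "gripper": 1},
  {"x": 0.15, "y": 0.66, "z": 0, "wx": -0.375, "wy": -0.87, "wz": 0.82, "gripper": 1},
  {"x": 0.15, "y": 0.66, "z": 0, "wx": -0.375, "wy": -0.87, "wz": 0.82, "gripper": 1},
  {"x": 0.15, "y": 0.66, "z": 0, "wx": -0.375, "wy": -0.87, "wz": 0.82, "gripper": 1},
  {"x": 0.15, "y": 0.66, "z": 0, "wx": -0.375, "wy": -0.87, "wz": 0.82, "gripper": 1},
  {"x": 0.15, "y": 0.66, "z": 0, "wx": -0.375, "wy": -0.87, "wz": 0.82, "gripper": 1},
  {"x": 0.15, "y": 0.66, "z": 0, "wx": -0.375, "wy": -0.87, "wz": 0.82, "gripper": 1},
])

```text
time_s: 12.02
tcp_pos: [0.5406, 0.2328, 0.302]
tool_rot: [[-0.409, -0.592, 0.694], [-0.302, 0.806, 0.509], [-0.861, -0.002, -0.509]]
contact_force: [0.6, 0.0, -1.9]
finger_gap: 0.0605
gripper_force: 86.5
```

```bash
cat > goal.py <<'E'
from h import *
from scipy.spatial.transform import Rotation as Ro
z=np.load('cup.npz'); Ct,Ot=z['Ct'],z['Ot'].copy(); Ot[1]=-.0003
def goal(azd,zc,xy=(.522,.2197)):
    a=np.radians(azd); G=np.c_[[np.cos(a),np.sin(a),0],[-np.sin(a),np.cos(a),0],[0,0,1]]; Rg=G@Ct.T
    return Rg,np.array([*xy,zc])-Rg@Ot
def report(azd,zc,xy=(.522,.2197)):
    s=get_state(); R=s['tool_rot']; Rg,tg=goal(azd,zc,xy); C=R@Ct; O=R@Ot+s['tcp_pos']
    print('t',s['time_s'],'q',s['q'].round(1),'F',s['contact_force'].round(1),'M',s['moment'].round(2),'gap',round(s['finger_gap'],4))
    print('cup O',O.round(4),'cup z',C[:,2].round(4),'az',np.degrees(np.arctan2(C[1,0],C[0,0]))%360)
    print('shift',((tg-s['tcp_pos'])/.03).round(3),'turn',(Ro.from_matrix(Rg@R.T).as_rotvec()/.08).round(3))
    return s
E
python3 - <<'E'
from goal import *
report(216.9,.19)
E
```

```text
t 12.025 q [ 13.4  -8.4 -43.3  -2.2  19.5 -12.2] F [ 0.6  0.  -1.9] M [-0.73  0.91  0.01] gap 0.0605
cup O [0.521  0.2179 0.223 ] cup z [0.0081 0.0054 1.    ] az 216.51523306368276
shift [ 0.007  0.049 -1.091] turn [ 0.07  -0.104  0.084]
```

Call:
step_arm([
  {"x": 0.01, "y": 0.05, "z": -0.6, "wx": 0.07, "wy": -0.1, "wz": 0.08, "gripper": 1},
  {"x": 0, "y": 0, "z": -0.6, "wx": 0, "wy": 0, "wz": 0, "gripper": 1},
  {"x": 0, "y": 0, "z": -0.3, "wx": 0, "wy": 0, "wz": 0, "gripper": 1},
  {"x": 0, "y": 0, "z": 0, "wx": 0, "wy": 0, "wz": 0, "gripper": 1},
  {"x": 0, "y": 0, "z": 0, "wx": 0, "wy": 0, "wz": 0, "gripper": 1},
])

```text
time_s: 12.65
tcp_pos: [0.5429, 0.2339, 0.2613]
tool_rot: [[-0.398, -0.595, 0.699], [-0.297, 0.804, 0.516], [-0.868, -0.002, -0.496]]
contact_force: [-0.3, -0.0, -0.9]
finger_gap: 0.0607
gripper_force: 86.6
```

Run:
```python
from goal import *
s=report(216.9,.175); R=s['tool_rot']; t=s['tcp_pos']
C=R@Ct; O=R@Ot+t
p,W=T('side'); im=read_camera('side'); cv2.imwrite('pics/s6.png',im[:,:,::-1])
g=cv2.GaussianBlur(cv2.cvtColor(im,cv2.COLOR_RGB2GRAY),(0,0),.7).astype(float)
for zz in (.008,.012,.016,.020,.024,.028):
    c=O+C[:,2]*zz; uv=proj(p,W,c)[0]
    # predicted silhouette in this image row direction
    vd=c-W[:3,3]; n=np.cross(vd,C[:,2]); n/=np.linalg.norm(n); e=proj(p,W,[c-n*.031,c+n*.031])
    L,Rr=sorted([e[0],e[1]],key=lambda q:q[0])
    d=(Rr-L)/np.linalg.norm(Rr-L); ks=np.arange(-14,14,.25)
    def edge(q):
        P=(q+np.outer(ks,d)).astype(np.float32); v=cv2.remap(g.astype(np.float32),P[:,0][None],P[:,1][None],cv2.INTER_LINEAR)[0]; gr=abs(np.gradient(v)); return ks[gr.argmax()],gr.max().round(1)
    print(zz,uv.round(1),'px/m',(np.linalg.norm(Rr-L)/.062).round(),'L',edge(L),'R',edge(Rr))
a=cv2.resize(im[120:260,320:480],None,fx=4,fy=4,interpolation=cv2.INTER_CUBIC); cv2.imwrite('pics/s6c.png',a[:,:,::-1])
pw,Ww=T('wrist'); iw=read_camera('wrist'); cv2.imwrite('pics/w6.png',iw[:,:,::-1]); np.savez('w6.npz',W=Ww)
```

```text
t 12.65 q [ 13.2  -3.7 -48.  -12.4  20.1 -12.2] F [-0.3 -0.  -0.9] M [-0.67  0.98  0.02] gap 0.0607
cup O [0.5244 0.2196 0.1818] cup z [-0.0042 -0.0027  1.    ] az 216.7409333021196
shift [-0.072  0.011 -0.231] turn [-0.032  0.049  0.035]
0.008 [401.3 177.7] px/m 397.0 L (np.float64(-2.5), np.float32(11.7)) R (np.float64(-0.25), np.float32(13.7))
0.012 [401.5 176.4] px/m 398.0 L (np.float64(-2.5), np.float32(10.5)) R (np.float64(-0.25), np.float32(14.1))
0.016 [401.6 175. ] px/m 398.0 L (np.float64(-0.75), np.float32(9.0)) R (np.float64(-0.25), np.float32(15.0))
0.02 [401.7 173.7] px/m 399.0 L (np.float64(0.0), np.float32(11.8)) R (np.float64(-0.5), np.float32(15.4))
0.024 [401.8 172.3] px/m 400.0 L (np.float64(-0.25), np.float32(12.0)) R (np.float64(-0.5), np.float32(13.7))
0.028 [402. 171.] px/m 400.0 L (np.float64(-0.25), np.float32(12.0)) R (np.float64(-0.75), np.float32(12.2))
```

View pics/w6.png

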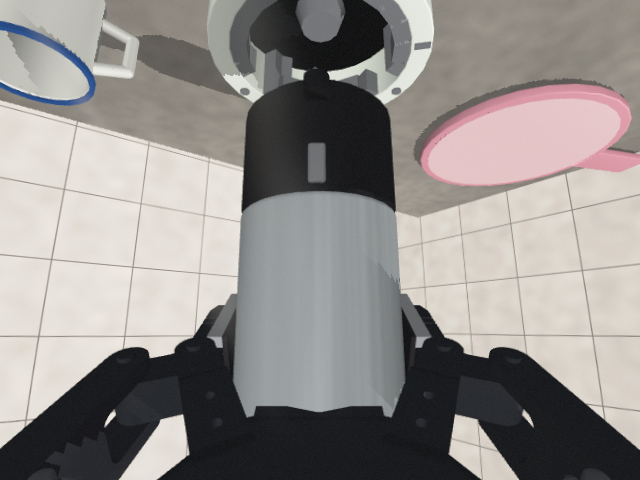

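The wrist view, which is upside down because the camera sits under the hand, shows the upright cup with its rib at (317,162). The far-side rim dots are at about (244,91) and (393,97), and the slots are behind the collar. I'll compare these with predictions.

Run:
```python
from goal import *
p=camera_params('wrist'); W=np.load('w6.npz')['W']; im=cv2.imread('pics/w6.png'); g=cv2.cvtColor(im,cv2.COLOR_BGR2GRAY)
c=np.array([.522,.2197])
for k,u,v in ((-23.1,244,91),(96.9,393,97)):
    a=np.radians(k); X=[*(c+.0457*np.array([np.cos(a),np.sin(a)])),.15]
    w=g[v-8:v+9,u-8:u+9].astype(float); wt=np.clip(170-w,0,None); rr,cc=np.mgrid[v-8:v+9,u-8:u+9]
    m=np.hypot(rr-v,cc-u)<6; wt*=m; q=np.array([(wt*cc).sum(),(wt*rr).sum()])/wt.sum()
    Y=onz(p,W,[q],.15)[0]; print('pred',proj(p,W,X).round(1),'seen',q.round(1),'err mm',((Y-X)*1000).round(1))
```

```text
pred [[246.   88.8]] seen [243.9  91.6] err mm [2.7 0.1 0. ]
pred [[397.4  88.6]] seen [394.6  97.3] err mm [ 5.8  4.3 -0. ]
```

Run:
```python
from goal import *
im=cv2.imread('pics/w6.png'); g=cv2.cvtColor(im,cv2.COLOR_BGR2GRAY)
print(g[82:106:1,236:254]); print(g[84:112,384:406])
```

```text
[[226 226 226 226 225 226 225 225 225 227 229 226 213 202 202 202 202 200]
 [227 226 225 226 225 225 225 225 225 225 226 229 226 212 202 202 201 201]
 [226 226 225 225 226 226 226 225 225 224 224 227 230 223 211 205 203 201]
 [226 226 226 225 225 225 226 225 224 224 224 223 226 229 223 210 203 201]
 [226 226 226 225 225 225 225 225 225 225 224 224 225 226 228 222 210 202]
 [226 225 226 225 223 216 210 203 203 204 209 218 223 224 226 228 223 216]
 [225 226 226 224 210 168 151 135 132 136 152 179 211 223 223 227 228 226]
 [223 226 226 220 166 114 116 118 117 117 114 123 165 210 223 223 225 227]
 [197 224 226 217 132 117 120 122 120 120 120 115 124 174 223 223 222 222]
 [129 194 224 220 142 121 119 119 120 120 121 121 119 153 217 222 221 223]
 [101 129 192 215 154 121 120 119 119 120 119 121 119 156 217 223 223 224]
 [ 98 100 129 181 174 143 120 119 120 123 118 120 125 173 223 222 223 221]
 [100 100 101 120 151 161 158 135 130 120 120 131 167 206 222 222 223 222]
 [ 99 102 100 101 106 137 163 178 194 191 190 194 212 223 222 223 222 222]
 [125 121 101 100 102 100 121 157 198 222 224 223 
[... 2605 characters left out ...]
2 142 142 143 141 141 141 142
  143 141 144 143]
 [106 142 141 143 141 141 143 141 141 142 142 143 143 143 144 142 144 143
  143 142 143 142]
 [ 63 117 144 144 142 143 143 143 143 144 142 143 143 145 145 144 144 144
  146 144 143 143]
 [ 34  63 116 142 142 143 145 144 143 146 144 145 145 144 147 144 146 145
  145 142 144 143]
 [ 24  29  67 116 144 144 142 144 145 145 145 145 145 146 145 147 145 145
  145 146 142 143]
 [ 25  23  27  93 142 142 143 144 145 145 146 147 146 146 145 144 145 145
  146 143 145 144]
 [ 26  26  23  74 126 141 143 144 145 145 147 148 147 147 145 145 145 145
  145 142 144 142]
 [ 28  25  25  58 112 142 143 144 145 147 148 146 147 145 146 145 146 145
  144 145 144 144]]
```

The dots are offset by a consistent -1.5 px sideways, about 1 mm, which agrees with the top view. I'll shift the target to (0.5227, 0.2189).

Run:
```python
from goal import *
report(216.9,.155,(.5227,.2189))
```

```text
t 12.75 q [ 13.2  -3.8 -48.  -12.4  20.1 -12.2] F [ 0.8  0.1 -2.2] M [-0.75  0.95 -0.  ] gap 0.0602
cup O [0.5247 0.2197 0.1824] cup z [-0.0052 -0.0029  1.    ] az 216.73524028346074
shift [-0.056 -0.016 -0.918] turn [-0.035  0.062  0.036]
```

Call:
step_arm([
  {"x": -0.06, "y": -0.02, "z": -0.3, "wx": -0.035, "wy": 0.06, "wz": 0.035, "gripper": 1},
  {"x": 0, "y": 0, "z": -0.3, "wx": 0, "wy": 0, "wz": 0, "gripper": 1},
  {"x": 0, "y": 0, "z": -0.3, "wx": 0, "wy": 0, "wz": 0, "gripper": 1},
  {"x": 0, "y": 0, "z": 0, "wx": 0, "wy": 0, "wz": 0, "gripper": 1},
])

```text
time_s: 13.25
tcp_pos: [0.5401, 0.2331, 0.2316]
tool_rot: [[-0.404, -0.597, 0.693], [-0.301, 0.802, 0.516], [-0.864, -0.0, -0.504]]
contact_force: [0.3, 0.3, -2.8]
finger_gap: 0.0606
gripper_force: 86.6
```

Run:
```python
from goal import *
report(216.9,.135,(.5227,.2189))
```

```text
t 13.25 q [ 13.1  -0.5 -50.6 -17.5  20.2 -12.4] F [ 0.3  0.3 -2.8] M [-0.73  0.98 -0.04] gap 0.0606
cup O [0.5209 0.2184 0.1524] cup z [0.0046 0.0011 1.    ] az 216.89804522316877
shift [ 0.047  0.012 -0.577] turn [ 0.015 -0.061  0.001]
```

Call:
step_arm([
  {"x": 0.04, "y": 0.01, "z": 0, "wx": 0.01, "wy": -0.03, "wz": 0, "gripper": 1},
  {"x": 0, "y": 0, "z": -0.12, "wx": 0, "wy": 0, "wz": 0, "gripper": 1},
  {"x": 0, "y": 0, "z": -0.12, "wx": 0, "wy": 0, "wz": 0, "gripper": 1},
  {"x": 0, "y": 0, "z": -0.12, "wx": 0, "wy": 0, "wz": 0, "gripper": 1},
  {"x": 0, "y": 0, "z": 0, "wx": 0, "wy": 0, "wz": 0, "gripper": 1},
])

```text
time_s: 13.88
tcp_pos: [0.5418, 0.2335, 0.2222]
tool_rot: [[-0.4, -0.597, 0.695], [-0.3, 0.802, 0.516], [-0.866, -0.002, -0.5]]
contact_force: [-0.3, -0.5, -2.1]
finger_gap: 0.0603
gripper_force: 86.6
```

Run:
```python
from goal import *
report(216.9,.124,(.5227,.2189))
```

```text
t 13.875 q [ 13.1   1.1 -51.5 -20.3  20.2 -12.4] F [-0.3 -0.5 -2.1] M [-0.7   0.96  0.05] gap 0.0603
cup O [0.5229 0.219  0.1429] cup z [ 0.e+00 -2.e-04  1.e+00] az 216.9019644054299
shift [-0.009 -0.002 -0.63 ] turn [-0.001 -0.004 -0.   ]
```

The collar is 7 mm into the well with no contact force. I'll continue down.

Call:
step_arm([
  {"x": 0, "y": 0, "z": -0.12, "wx": 0, "wy": 0, "wz": 0, "gripper": 1},
  {"x": 0, "y": 0, "z": -0.12, "wx": 0, "wy": 0, "wz": 0, "gripper": 1},
  {"x": 0, "y": 0, "z": -0.12, "wx": 0, "wy": 0, "wz": 0, "gripper": 1},
  {"x": 0, "y": 0, "z": 0, "wx": 0, "wy": 0, "wz": 0, "gripper": 1},
])

```text
time_s: 14.38
tcp_pos: [0.5418, 0.2335, 0.2114]
tool_rot: [[-0.401, -0.597, 0.695], [-0.3, 0.802, 0.516], [-0.866, -0.002, -0.5]]
contact_force: [0.7, -0.3, -2.9]
finger_gap: 0.0605
gripper_force: 86.6
```

Run:
```python
from goal import *
report(216.9,.124,(.5227,.2189))
```

```text
t 14.375 q [ 13.1   2.7 -52.4 -22.8  20.2 -12.4] F [ 0.7 -0.3 -2.9] M [-0.74  1.02 -0.  ] gap 0.0605
cup O [0.5229 0.219  0.1321] cup z [ 1.e-04 -2.e-04  1.e+00] az 216.9004911403427
shift [-0.01  -0.002 -0.269] turn [-0.001 -0.004 -0.   ]
```

Call:
step_arm([
  {"x": 0, "y": 0, "z": -0.1, "wx": 0, "wy": 0, "wz": 0, "gripper": 1},
  {"x": 0, "y": 0, "z": -0.1, "wx": 0, "wy": 0, "wz": 0, "gripper": 1},
  {"x": 0, "y": 0, "z": 0, "wx": 0, "wy": 0, "wz": 0, "gripper": 1},
])

```text
time_s: 14.75
tcp_pos: [0.5418, 0.2336, 0.2056]
tool_rot: [[-0.4, -0.597, 0.695], [-0.3, 0.802, 0.516], [-0.866, -0.002, -0.5]]
contact_force: [1.0, -0.3, -1.3]
finger_gap: 0.0608
gripper_force: 86.6
```

Call:
step_arm([
  {"x": 0, "y": 0, "z": -0.06, "wx": 0, "wy": 0, "wz": 0, "gripper": 1},
  {"x": 0, "y": 0, "z": 0, "wx": 0, "wy": 0, "wz": 0, "gripper": 1},
])

```text
time_s: 15.0
tcp_pos: [0.542, 0.2336, 0.2041]
tool_rot: [[-0.4, -0.597, 0.695], [-0.3, 0.802, 0.516], [-0.866, -0.002, -0.5]]
contact_force: [0.3, -0.6, -2.0]
finger_gap: 0.0607
gripper_force: 86.6
```

Run:
```python
from goal import *
report(216.9,.124,(.5227,.2189))
```

```text
t 15.0 q [ 13.1   3.8 -53.  -24.6  20.2 -12.4] F [ 0.3 -0.6 -2. ] M [-0.77  0.91  0.04] gap 0.0607
cup O [0.5232 0.219  0.1248] cup z [-8.e-04 -4.e-04  1.e+00] az 216.90040989722743
shift [-0.017 -0.004 -0.028] turn [-0.004  0.007  0.   ]
```

Call:
step_arm([
  {"x": 0, "y": 0, "z": -0.05, "wx": 0, "wy": 0, "wz": 0, "gripper": 1},
  {"x": 0, "y": 0, "z": 0, "wx": 0, "wy": 0, "wz": 0, "gripper": 1},
])

```text
time_s: 15.25
tcp_pos: [0.5422, 0.2336, 0.203]
tool_rot: [[-0.399, -0.597, 0.696], [-0.3, 0.802, 0.517], [-0.867, -0.002, -0.499]]
contact_force: [-0.3, -0.1, -2.5]
finger_gap: 0.0605
gripper_force: 86.7
```

Call:
step_arm([
  {"x": 0, "y": 0, "z": -0.04, "wx": 0, "wy": 0, "wz": 0, "gripper": 1},
  {"x": 0, "y": 0, "z": 0, "wx": 0, "wy": 0, "wz": 0, "gripper": 1},
])

```text
time_s: 15.5
tcp_pos: [0.5427, 0.2339, 0.203]
tool_rot: [[-0.397, -0.598, 0.697], [-0.299, 0.802, 0.517], [-0.868, -0.003, -0.497]]
contact_force: [-2.5, -1.8, 5.0]
finger_gap: 0.0605
gripper_force: 86.9
```

There is contact with the floor, Fz +5 N at cup z about 0.1237. Next comes the clockwise turn about the cup's axis, for which I'll work out the row shifts.

Run:
```python
from goal import *
s=report(216.9,.124,(.5227,.2189)); O=s['tool_rot']@Ot+s['tcp_pos']; d=(s['tcp_pos']-[.5227,.2189,0])[:2]; print('r',np.hypot(*d),np.degrees(np.arctan2(d[1],d[0])))
r=np.hypot(*d); f=np.arctan2(d[1],d[0])
for k in range(24):
    a,b=f-.064*k,f-.064*(k+1); print(k,(r/.03*np.array([np.cos(b)-np.cos(a),np.sin(b)-np.sin(a)])).round(3))
```

```text
t 15.5 q [ 13.1   4.2 -53.1 -25.3  20.3 -12.4] F [-2.5 -1.8  5. ] M [-0.18  0.57  0.16] gap 0.0605
cup O [0.5242 0.2195 0.1236] cup z [-0.0038 -0.0017  1.    ] az 216.92929786018033
shift [-0.04  -0.016  0.009] turn [-0.019  0.044 -0.006]
r 0.024998560131095877 36.93987709385334
0 [ 0.031 -0.044]
1 [ 0.028 -0.045]
2 [ 0.025 -0.047]
3 [ 0.022 -0.049]
4 [ 0.019 -0.05 ]
5 [ 0.015 -0.051]
6 [ 0.012 -0.052]
7 [ 0.009 -0.053]
8 [ 0.005 -0.053]
9 [ 0.002 -0.053]
10 [-0.001 -0.053]
11 [-0.005 -0.053]
12 [-0.008 -0.053]
13 [-0.012 -0.052]
14 [-0.015 -0.051]
15 [-0.018 -0.05 ]
16 [-0.021 -0.049]
17 [-0.024 -0.047]
18 [-0.027 -0.046]
19 [-0.03  -0.044]
20 [-0.033 -0.042]
21 [-0.036 -0.04 ]
22 [-0.038 -0.037]
23 [-0.04  -0.035]
```

Call:
step_arm([
  {"x": -0.01, "y": -0.05, "z": 0, "wx": -0.01, "wy": 0.03, "wz": -0.8, "gripper": 1},
  {"x": 0.028, "y": -0.045, "z": 0, "wx": 0, "wy": 0, "wz": -0.8, "gripper": 1},
  {"x": 0.025, "y": -0.047, "z": 0, "wx": 0, "wy": 0, "wz": -0.8, "gripper": 1},
  {"x": 0.022, "y": -0.049, "z": 0, "wx": 0, "wy": 0, "wz": -0.8, "gripper": 1},
  {"x": 0.019, "y": -0.05, "z": 0, "wx": 0, "wy": 0, "wz": -0.8, "gripper": 1},
  {"x": 0.015, "y": -0.051, "z": 0, "wx": 0, "wy": 0, "wz": -0.8, "gripper": 1},
])

```text
time_s: 16.25
tcp_pos: [0.5453, 0.226, 0.2029]
tool_rot: [[-0.483, -0.253, 0.838], [-0.126, 0.967, 0.219], [-0.866, 0.0, -0.499]]
contact_force: [-1.7, 1.4, 2.0]
finger_gap: 0.0606
gripper_force: 87.2
```

Run:
```python
from goal import *
report(216.9-22,.124,(.5227,.2189))
```

```text
t 16.25 q [ 28.7   3.4 -54.4 -27.1 -12.1   7.1] F [-1.7  1.4  2. ] M [0.18 0.87 0.37] gap 0.0606
cup O [0.5224 0.2197 0.1236] cup z [-6.0e-04 -2.5e-03  1.0e+00] az 194.89447960641937
shift [ 0.009 -0.02   0.013] turn [-0.031  0.004  0.001]
```

Call:
step_arm([
  {"x": 0.015, "y": -0.06, "z": 0, "wx": -0.015, "wy": 0, "wz": -0.8, "gripper": 1},
  {"x": 0.009, "y": -0.06, "z": 0, "wx": -0.015, "wy": 0, "wz": -0.8, "gripper": 1},
  {"x": 0.005, "y": -0.053, "z": 0, "wx": 0, "wy": 0, "wz": -0.8, "gripper": 1},
  {"x": 0.002, "y": -0.053, "z": 0, "wx": 0, "wy": 0, "wz": -0.8, "gripper": 1},
  {"x": -0.001, "y": -0.053, "z": 0, "wx": 0, "wy": 0, "wz": -0.8, "gripper": 1},
  {"x": -0.005, "y": -0.053, "z": 0, "wx": 0, "wy": 0, "wz": -0.8, "gripper": 1},
])

```text
time_s: 17.0
tcp_pos: [0.5463, 0.2164, 0.2029]
tool_rot: [[-0.496, 0.128, 0.859], [0.064, 0.992, -0.111], [-0.866, -0.0, -0.5]]
contact_force: [0.2, 1.4, -0.1]
finger_gap: 0.0606
gripper_force: 87.2
```

Run:
```python
from goal import *
report(216.9-44,.124,(.5227,.2189))
```

```text
t 17.0 q [ 41.2   7.3 -45.9 -12.1 -40.5  29.5] F [ 0.2  1.4 -0.1] M [0.4  0.89 0.25] gap 0.0606
cup O [0.5227 0.2191 0.1236] cup z [-3.0e-04 -1.5e-03  1.0e+00] az 172.88488533844145
shift [ 0.001 -0.003  0.013] turn [-0.02   0.     0.003]
```

Call:
step_arm([
  {"x": -0.008, "y": -0.053, "z": 0, "wx": -0.01, "wy": 0, "wz": -0.8, "gripper": 1},
  {"x": -0.012, "y": -0.052, "z": 0, "wx": -0.01, "wy": 0, "wz": -0.8, "gripper": 1},
  {"x": -0.015, "y": -0.051, "z": 0, "wx": 0, "wy": 0, "wz": -0.8, "gripper": 1},
  {"x": -0.018, "y": -0.05, "z": 0, "wx": 0, "wy": 0, "wz": -0.8, "gripper": 1},
  {"x": -0.021, "y": -0.049, "z": 0, "wx": 0, "wy": 0, "wz": -0.8, "gripper": 1},
  {"x": -0.024, "y": -0.047, "z": 0, "wx": 0, "wy": 0, "wz": -0.8, "gripper": 1},
], newtons=110)

```text
time_s: 17.75
tcp_pos: [0.5437, 0.2079, 0.203]
tool_rot: [[-0.437, 0.49, 0.754], [0.246, 0.872, -0.424], [-0.865, -0.0, -0.501]]
contact_force: [-0.1, 1.8, -0.5]
finger_gap: 0.0603
gripper_force: 117.9
```

Run:
```python
from goal import *
report(216.9-66,.124,(.5227,.2189))
```

```text
t 17.75 q [ 46.9  15.9 -28.1  23.7 -57.2  64. ] F [-0.1  1.8 -0.5] M [0.76 0.7  0.4 ] gap 0.0603
cup O [0.5227 0.2193 0.1237] cup z [-1.0e-04 -2.1e-03  1.0e+00] az 150.87159834195788
shift [-0.001 -0.007  0.01 ] turn [-0.028 -0.002  0.006]
```

Call:
step_arm([
  {"x": -0.018, "y": -0.032, "z": 0, "wx": -0.01, "wy": 0, "wz": -0.5, "gripper": 1},
  {"x": -0.018, "y": -0.03, "z": 0, "wx": -0.01, "wy": 0, "wz": -0.5, "gripper": 1},
  {"x": -0.019, "y": -0.028, "z": 0, "wx": 0, "wy": 0, "wz": -0.5, "gripper": 1},
  {"x": -0.02, "y": -0.027, "z": 0, "wx": 0, "wy": 0, "wz": -0.5, "gripper": 1},
  {"x": -0.021, "y": -0.026, "z": 0, "wx": 0, "wy": 0, "wz": -0.5, "gripper": 1},
  {"x": 0, "y": 0, "z": 0, "wx": 0, "wy": 0, "wz": 0, "gripper": 1},
])

```text
time_s: 18.5
tcp_pos: [0.5413, 0.2034, 0.2031]
tool_rot: [[-0.38, 0.653, 0.656], [0.324, 0.758, -0.566], [-0.866, -0.003, -0.5]]
contact_force: [-1.2, 2.6, 5.5]
finger_gap: 0.0603
gripper_force: 118.0
```

Run:
```python
from goal import *
report(216.9-80,.124,(.5227,.2189))
```

```text
t 18.5 q [ 47.6  23.  -15.7  48.6 -60.   86.7] F [-1.2  2.6  5.5] M [ 0.65 -0.03  0.4 ] gap 0.0603
cup O [0.523  0.2185 0.1238] cup z [-4.0e-04  1.2e-03  1.0e+00] az 139.4970164900945
shift [-0.035 -0.015  0.007] turn [ 0.013  0.002 -0.566]
```

Call:
step_arm([
  {"x": -0.014, "y": -0.012, "z": 0, "wx": 0, "wy": 0, "wz": -0.3, "gripper": 1},
  {"x": -0.014, "y": -0.012, "z": 0, "wx": 0, "wy": 0, "wz": -0.3, "gripper": 1},
  {"x": 0, "y": 0, "z": 0, "wx": 0, "wy": 0, "wz": 0, "gripper": 1},
])

```text
time_s: 18.88
tcp_pos: [0.5403, 0.2022, 0.2031]
tool_rot: [[-0.364, 0.688, 0.628], [0.342, 0.726, -0.597], [-0.866, -0.003, -0.5]]
contact_force: [-0.3, 3.1, 5.4]
finger_gap: 0.0599
gripper_force: 118.1
```

Run:
```python
from goal import *
report(216.9-80,.124,(.5227,.2189))
```

```text
t 18.875 q [ 47.6  24.9 -12.7  54.5 -60.   92.2] F [-0.3  3.1  5.4] M [ 0.62 -0.17  0.32] gap 0.0599
cup O [0.5227 0.2182 0.1237] cup z [-3.0e-04  1.1e-03  1.0e+00] az 136.75865164916976
shift [0.    0.023 0.008] turn [0.011 0.002 0.031]
```

Call:
step_arm([
  {"x": -0.01, "y": -0.01, "z": 0, "wx": 0, "wy": 0, "wz": -0.3, "gripper": 1},
  {"x": 0, "y": 0, "z": 0, "wx": 0, "wy": 0, "wz": 0, "gripper": 1},
])

```text
time_s: 19.12
tcp_pos: [0.5399, 0.202, 0.2031]
tool_rot: [[-0.356, 0.705, 0.613], [0.351, 0.709, -0.612], [-0.866, -0.003, -0.5]]
contact_force: [-1.3, 3.4, 6.2]
finger_gap: 0.0604
gripper_force: 118.2
```

Run:
```python
from goal import *
report(216.9-80,.124,(.5227,.2189))
```

```text
t 19.125 q [ 47.6  25.8 -11.1  57.4 -59.9  94.9] F [-1.3  3.4  6.2] M [ 0.61 -0.06  0.5 ] gap 0.0604
cup O [0.5227 0.2184 0.1238] cup z [0.     0.0011 1.    ] az 135.40929840847235
shift [0.014 0.031 0.007] turn [ 0.011 -0.003  0.325]
```

Call:
step_arm([
  {"x": -0.01, "y": -0.01, "z": 0, "wx": 0, "wy": 0, "wz": -0.3, "gripper": 1},
  {"x": 0, "y": 0, "z": 0, "wx": 0, "wy": 0, "wz": 0, "gripper": 1},
])

```text
time_s: 19.38
tcp_pos: [0.5395, 0.2018, 0.2031]
tool_rot: [[-0.349, 0.721, 0.599], [0.357, 0.693, -0.626], [-0.866, -0.004, -0.499]]
contact_force: [-2.1, 3.4, 6.6]
finger_gap: 0.0601
gripper_force: 118.8
```

Run:
```python
from goal import *
report(216.9-80,.124,(.5227,.2189))
```

```text
t 19.375 q [ 47.6  26.8  -9.6  60.3 -59.8  97.4] F [-2.1  3.4  6.6] M [ 0.57 -0.22  1.99] gap 0.0601
cup O [0.5226 0.2185 0.1238] cup z [9.0e-04 2.5e-03 1.0e+00] az 134.11620594770187
shift [0.027 0.037 0.006] turn [ 0.029 -0.013  0.607]
```

The moment jumped to 2.0 N·m, so the stop has been reached just past the latch. I'll ease off slightly, open and withdraw.

Call:
step_arm([
  {"x": 0.015, "y": 0.02, "z": 0, "wx": 0.01, "wy": -0.01, "wz": 0.35, "gripper": 1},
  {"x": 0, "y": 0, "z": 0, "wx": 0, "wy": 0, "wz": 0, "gripper": 0},
  {"x": 0, "y": 0, "z": 0, "wx": 0, "wy": 0, "wz": 0, "gripper": 0},
  {"x": 0, "y": 0, "z": 0, "wx": 0, "wy": 0, "wz": 0, "gripper": 0},
  {"x": 0, "y": 0, "z": 0, "wx": 0, "wy": 0, "wz": 0, "gripper": 0},
], newtons=20)

```text
time_s: 20.0
tcp_pos: [0.539, 0.2006, 0.2012]
tool_rot: [[-0.36, 0.703, 0.613], [0.349, 0.711, -0.611], [-0.865, -0.007, -0.501]]
contact_force: [0.2, 0.3, 0.5]
finger_gap: 0.0854
gripper_force: 0.0
```

Call:
step_arm([
  {"x": -0.3, "y": 0.31, "z": 0.25, "wx": 0, "wy": 0, "wz": 0, "gripper": 0},
  {"x": -0.6, "y": 0.62, "z": 0.5, "wx": 0, "wy": 0, "wz": 0, "gripper": 0},
  {"x": -0.6, "y": 0.62, "z": 0.5, "wx": 0, "wy": 0, "wz": 0, "gripper": 0},
  {"x": -0.6, "y": 0.62, "z": 0.5, "wx": 0, "wy": 0, "wz": 0, "gripper": 0},
  {"x": -0.6, "y": 0.62, "z": 0.5, "wx": 0, "wy": 0, "wz": 0, "gripper": 0},
  {"x": 0, "y": 0, "z": 0, "wx": 0, "wy": 0, "wz": 0, "gripper": 0},
  {"x": 0, "y": 0, "z": 0, "wx": 0, "wy": 0, "wz": 0, "gripper": 0},
])

```text
time_s: 20.88
tcp_pos: [0.4581, 0.2842, 0.2685]
tool_rot: [[-0.36, 0.703, 0.613], [0.349, 0.711, -0.611], [-0.865, -0.006, -0.501]]
contact_force: [-0.6, -0.4, -0.2]
finger_gap: 0.0856
gripper_force: 0.0
```

Run:
```python
from h import *
s=get_state(); print(s['time_s'],s['tcp_pos'],s['contact_force'],s['finger_gap'])
p,W=T('wrist'); im=read_camera('wrist')[:,:,::-1]; np.savez('w7.npz',W=W); cv2.imwrite('pics/w7.png',im)
sd=read_camera('side')[:,:,::-1]; cv2.imwrite('pics/s7.png',sd); tp=read_camera('top')[:,:,::-1]; cv2.imwrite('pics/t7.png',tp)
a=cv2.resize(im,(400,300)); b=cv2.resize(sd[120:360,170:490],(400,300)); c=cv2.resize(tp[120:300,120:440],(533,300))
o=np.zeros((600,800,3),np.uint8); o[:300,:400]=a; o[:300,400:]=b; o[300:,:533]=c; cv2.imwrite('pics/f7.png',o)
# expected rib at lock: azimuths 137+120k, at z .124+.035, r .0315
for k in (136.9,16.9,256.9):
    A=np.radians(k); print(k,proj(p,W,[[.5227+.0315*np.cos(A),.2189+.0315*np.sin(A),.159]]).round(1))
```

```text
20.875 [0.45809769 0.28422154 0.26852528] [-0.55226425 -0.44607517 -0.23377499] 0.08556831578956353
136.9 [[316.8 151.8]]
16.9 [[351.7 179.5]]
256.9 [[285.8 179.9]]
```

View pics/f7.png

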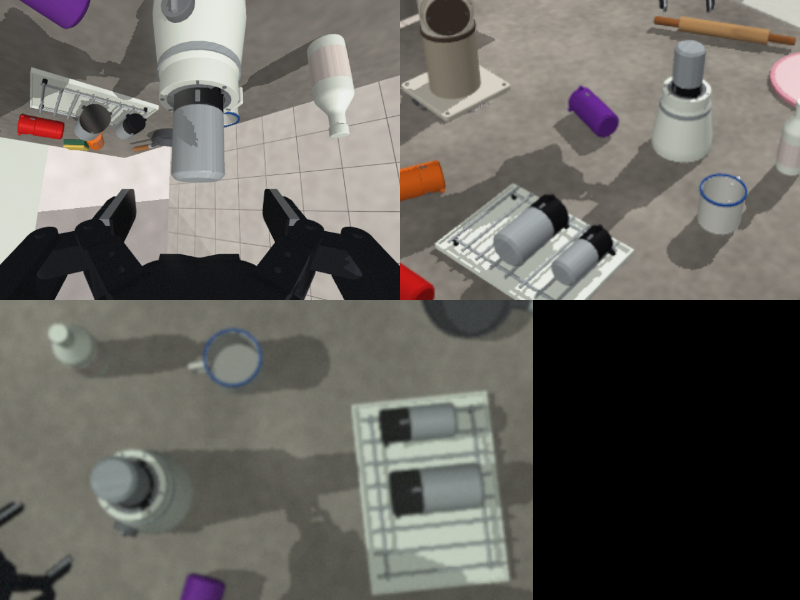

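The montage shows cup_b upright in the base. The two other cups, the mug, the bottle and the look-alikes are where they were, and the hand is clear. One numeric check remains: the rib position against the locked prediction.

Run:
```python
from h import *
p=camera_params('wrist'); W=np.load('w7.npz')['W']; g=cv2.cvtColor(cv2.imread('pics/w7.png'),cv2.COLOR_BGR2GRAY)
print(g[140:168:3,280:362:2])
for k in (134,136.9,140,160,216.9,96.9):
    A=np.radians(k); print(k,proj(p,W,[[.5227+.0315*np.cos(A),.2189+.0315*np.sin(A),.160]]).round(1))
c=lambda z:proj(p,W,[[.5227,.2189,z]]).round(1)[0]; print('axis pred',c(.17),c(.20),c(.23))
for z in (.18,.20,.22):
    u,v=c(z); r=cv2.GaussianBlur(g,(0,0),1)[int(v)].astype(float); d=abs(np.gradient(r)); print(z,v,'edges',[int(x) for x in np.where((d>12))[0] if 250<x<390])
```

```text
[[184 171 140 113 106 108 107 107 107 106 100  93  91  84  82  63  60  47
   48  56  54  51  60  64  63  62  48  79  95  96  83  49  25  21  22 109
  168 191  96  95  95]
 [111 108 108 108 114 109  95  79  67  61  62  57  56  53  50  49  53  81
   79  77  39  38  34  34  29  29  28  25  27  26  26  22  25  28  19   8
   13  77  86 166 190]
 [108 107 108  92  69  67  64  63  63  62  57  55  56  51  50  45  93 112
  114 114  69  34  33  32  33  29  27  29  26  23  24  22  24  26  24  20
   11  75  77  88  97]
 [ 97  76  68  65  66  64  65  65  62  62  58  57  54  54  52  46  93 113
  111 114  66  33  34  32  32  28  28  26  28  25  26  24  28  23  19  21
   22  74  96  93  95]
 [ 63  65  65  65  64  65  65  63  62  60  59  59  55  52  51  46  92 113
  114 114  57  35  36  35  31  30  29  25  27  27  23  26  25  25  21  21
   23  22  15  92 100]
 [ 64  62  65  65  63  63  61  63  62  58  57  53  51  56  52  47  93 112
  112 115  58  32  34  33  34  27  30  25  27  25  26  28  22  26  22  26
   21  22  19  67  96]
 [ 61  63  62  63  63  62  62  62  59  56  56  58  54  54  51  48  95 114

[... 205 characters left out ...]
 29  30  30  23  29  25  24  23  23  19
   23  20  21  68  87]
 [ 60  61  59  61  61  60  59  59  58  60  59  52  54  52  51  47  47  44
   45  45  44  42  37  36  35  34  33  31  26  26  28  26  26  26  26  23
   25  22  20  67 105]
 [ 58  58  59  60  59  60  60  61  59  64  69  99 107 119 123 127 132 138
  144 141 144 138 134 128 119 136  88  59  38  35  34  26  24  22  19  24
   23  21  22  95  94]]
134 [[319.1 153.1]]
136.9 [[316.8 153.1]]
140 [[314.4 153.1]]
160 [[299.4 155. ]]
216.9 [[277.7 169.8]]
96.9 [[345.5 157.8]]
axis pred [318.1 184.5] [317.8 221.5] [317.6 260.5]
0.18 196.6 edges [357, 358, 374, 375, 380]
0.2 221.5 edges [358, 359]
0.22 247.3 edges [272, 273, 274, 275, 358, 359]
```

The rib is seen at column 316 against 316.8 predicted for the locked angle. With the torque rise at the stop, that shows the cup is locked, so I'll hand in.

```bash
python3 -c "
from rig import *
print(sign_off())"
```

```text
the job is handed in; nothing more can be done
None
```

Cup_b, the 62 mm cup, stands upright and fully home in the grinder base, turned clockwise about 80° to the stop with the gripper withdrawn; the latch click was inferred from the torque rise there and the final rib position, the other cups, mug and bottle looked undisturbed in the last pictures, and the job was handed in at about 21 s.

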